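# Clear the shaker and tighten its platform crosswise

### The job

Get the orbital shaker ready for use. First sweep all the broken rack pieces off its bed into its catch tray with the brush (they are sharp, so never with the fingers or the wrench); then, with the T-wrench and never with bare fingers on the shaker, tighten its four platform screws clockwise in three rounds, each screw about a third of the way in the first round, two thirds in the second and right up to its stop in the third, always going crosswise: in every round one screw, then the one diagonally opposite, then the other two. Finish with brush and wrench both standing upright on the tool mat, and leave the other things on the bench where they are.

Things in the scene. Friction and masses are not known exactly. Their poses are not given: they have to be found in the camera images.
- shaker: Orbital laboratory shaker, fixed to the bench: a white housing with a square aluminium platform, 270 x 270 mm, its top 80 mm above the bench. Origin: centre of its underside, on the bench; z up. On the platform lies the rimmed bed (bed), outside the rims one screw near each corner; a catch tray is fixed to its -y side.
- bed (a point): Centre of the bed's surface, 80 mm above the bench; axes as the shaker's. Bed: 130 mm wide, between two rims (6 mm thick, 16 mm high, inner faces at x = -65 and +65 mm) running along y from -135 to +135 mm. Its +y end is closed by a like rim (inner face at y = +129 mm); its -y end, y = -135 mm, is open, over the tray.
- tray_in (a point): Centre of the inner floor (5 mm above the bench) of the steel catch tray, an open box 200 mm (x) by 180 mm (y) outside with 4 mm walls, 55 mm high, fixed to the shaker below the bed's open end: its centre is at shaker y = -230 mm. Axes as the shaker's.
- mat: Black rubber tool mat, fixed flat on the bench, 270 mm (x) by 190 mm (y), 4 mm thick. Origin: centre of its underside, on the bench.
- brush: Hand brush standing on its stiff bristles: bristles and wooden block 112 mm wide (its x) and 30 mm (bristles) or 34 mm (block) thick (its y), up to 54 mm high; on its middle a flat upright wooden handle, 26 mm (x) by 16 mm (y), from 54 to 120 mm high, to be pinched across its y. Origin: centre of the bristles' underside; z up. 180 g.
- wrench: Steel T-handle wrench standing on its socket, 95 mm tall. Socket 46 mm across (its two 42 mm long jaws 36 mm over their outsides), 40 mm high; across its underside along x runs a slot 18 mm wide, 26 mm deep, open at both ends. At 75 to 95 mm height a cross bar 110 mm long (x), parallel to the slot, with a flat middle hub (40 mm along x, 16 mm thick, 49 to 95 mm high) to be pinched across y. Origin: centre of the socket's underside; z up. 300 g.
- scrap0: Piece of a broken green plastic tube rack, a bar 60 mm (x) by 24 mm (y) by 18 mm high, with sharp edges, lying on the bed; may be absent. Origin: centre of its underside.
- scrap1: Piece of a broken green plastic tube rack, a bar 60 mm (x) by 24 mm (y) by 18 mm high, with sharp edges, lying on the bed; may be absent. Origin: centre of its underside.
- scrap2: Piece of a broken green plastic tube rack, a bar 60 mm (x) by 24 mm (y) by 18 mm high, with sharp edges, lying on the bed; may be absent. Origin: centre of its underside.
- scrap3: Piece of a broken green plastic tube rack, a bar 60 mm (x) by 24 mm (y) by 18 mm high, with sharp edges, lying on the bed; may be absent. Origin: centre of its underside.
- screw0 (a joint): Angle (rad) of platform screw 0: grows as it is tightened (clockwise seen from above); loose at 0 to 0.3, fully tight at its stop at 2.1. It turns stiffly (about 0.05 N m) and stays where it is left. Screws are numbered round the ring, so 0 lies diagonally opposite 2.
- screw0_top (a point): Top centre of screw 0, 108 mm above the bench, at shaker x = -105, y = 85 mm. Head: an upright blade 30 mm long (along this point's x, turning with the screw), 11 mm thick, 22 mm high, on a collar 40 mm across, its top 86 mm above the bench. At joint 0 the blade stands 2.1 rad counter-clockwise from the shaker's x; fully tight it lies along the shaker's x, in line with the black mark beside it.
- screw1 (a joint): Angle (rad) of platform screw 1: grows as it is tightened (clockwise seen from above); loose at 0 to 0.3, fully tight at its stop at 2.1. It turns stiffly (about 0.05 N m) and stays where it is left. Screws are numbered round the ring, so 1 lies diagonally opposite 3.
- screw1_top (a point): Top centre of screw 1, 108 mm above the bench, at shaker x = 105, y = 85 mm. Head: an upright blade 30 mm long (along this point's x, turning with the screw), 11 mm thick, 22 mm high, on a collar 40 mm across, its top 86 mm above the bench. At joint 0 the blade stands 2.1 rad counter-clockwise from the shaker's x; fully tight it lies along the shaker's x, in line with the black mark beside it.
- screw2 (a joint): Angle (rad) of platform screw 2: grows as it is tightened (clockwise seen from above); loose at 0 to 0.3, fully tight at its stop at 2.1. It turns stiffly (about 0.05 N m) and stays where it is left. Screws are numbered round the ring, so 2 lies diagonally opposite 0.
- screw2_top (a point): Top centre of screw 2, 108 mm above the bench, at shaker x = 105, y = -85 mm. Head: an upright blade 30 mm long (along this point's x, turning with the screw), 11 mm thick, 22 mm high, on a collar 40 mm across, its top 86 mm above the bench. At joint 0 the blade stands 2.1 rad counter-clockwise from the shaker's x; fully tight it lies along the shaker's x, in line with the black mark beside it.
- screw3 (a joint): Angle (rad) of platform screw 3: grows as it is tightened (clockwise seen from above); loose at 0 to 0.3, fully tight at its stop at 2.1. It turns stiffly (about 0.05 N m) and stays where it is left. Screws are numbered round the ring, so 3 lies diagonally opposite 1.
- screw3_top (a point): Top centre of screw 3, 108 mm above the bench, at shaker x = -105, y = -85 mm. Head: an upright blade 30 mm long (along this point's x, turning with the screw), 11 mm thick, 22 mm high, on a collar 40 mm across, its top 86 mm above the bench. At joint 0 the blade stands 2.1 rad counter-clockwise from the shaker's x; fully tight it lies along the shaker's x, in line with the black mark beside it.
- tube_rack: Bystander: green and clear tube rack with tubes, 60 x 240 mm, about 105 mm high, behind the shaker. Origin: centre of its underside.
- dispenser: Bystander: reagent bottle, 64 mm across, 140 mm high. Origin: centre of its underside.
- pot: Bystander: small jar, 48 mm across, 60 mm high, near the front between shaker and mat. Origin: centre of its underside.

How it is judged:
By the outcome, as a careful person would: the job done as asked, in the order asked, and still so for the second after the job is handed in, with the robot touching nothing.
Of scrap0, scrap1, scrap2, scrap3 only 2 to 4 are there at a start; the rules pass over those that are not, and their reading is None.
At some moment in a run one of scrap0, scrap1, scrap2, scrap3 may be knocked a few centimetres aside while the robot is not near it.
It also fails if it takes over 202 s, if anything falls off the work surface, if the arm or the gripper's body presses on something with over 40 N, if the wrist force passes 120 N, or if a joint passes its speed limit or range.

### The arm

A 7-joint arm with a two-finger parallel gripper is mounted at the origin on the work surface. World frame = base frame: x ahead of the robot, y to its left, z up, the work surface at z = 0. Lengths are in m, angles in rad, forces in N, time in s.
With the tool pointing down it reaches from about 0.4 to 0.9 m from the base axis. Payload 5.5 kg.
Tool frame: the origin (TCP) lies between the finger pads; the fingertips stand tip_reach ahead of it and the grasp point (between the pads) lies 8 mm behind it (tip_reach is the distance from the TCP to the fingertips, in m); z points along the fingers, y is the line along which they close (so a half turn about z gives the same grasp; the last joint's range is limited). The gripper opens to 85 mm and grips with 20 to 120 N. Pads are 22 mm wide; open, the fingers measure 114 mm over their backs; the gripper's body (76 mm by 85 mm) begins 54 mm behind the grasp point. The pads swing forward as they close: fully open they stand 13 mm farther back than shut.
Start: joints at [1.532, 0.501, -0.427, 1.55, 0.221, 1.138, -0.21], TCP at [0.193, -0.621, 0.242] pointing down, gripper open.
Joint ranges: [-2.88, 2.88], [-0.31, 2.03], [-1.54, 1.56], [0.2, 2.42], [-1.41, 4.55], [0.19, 2.02], [-2.57, 2.57]. Speed limits (rad/s): [2.57, 2.57, 3.14, 3.14, 3.14, 3.14, 3.14].

### API

Orientations are given as a unit quaternion [w, x, y, z].
In Python, from station import get_obs, snapshot, finish_job, boxes_of, regions_of, tip_reach gives the robot as it stands.
- The arm moves only by the tool apply_moves, never from a script. Its argument "deltas" is a list that holds one entry, the list of rows, each a list of 6 numbers: the shift along the world's x, y, z each as a share of 0.5 m, from -1 to 1, then the turn, a rotation vector about the world's x, y, z each as a share of 30 degrees, from -1 to 1. In form: [[[x, y, z, wx, wy, wz], ...]]. A call has exactly 8 rows; each row is the pose to reach, as a shift and turn from the pose commanded when the call began; what a row does not reach only later rows make up. A row lasts 1/12 s, in which the tool goes at most 41.7 mm and 7.16 degrees, less where a joint would pass 70% of its speed; a pose out of reach is approached as far as the arm can. A call with a number of a shift or a turn outside -1 to 1 is refused whole. A call with a gripper value outside its range is refused whole. "hand" is the gripper command: -1 is shut, 1 is fully open, values between are in proportion, set as the call begins (left out, the last holds). The fingers move at their own pace and stop on an object; "grip_force" is the grip in N (left out, the last holds). Time passes only in rows, so rows that repeat a pose let the fingers close, or fill a call up. It gives the time, the measured TCP pose, the force, the opening and the grip force at its end, in the units of the state.
- get_obs(): the state, without advancing time (a new reading comes with each control period).
- snapshot(name): name is "scene" or "top" or "wrist"; returns a dict with "color" (480x640x3 uint8, red, green, blue), "fx", "fy", "cx", "cy" (pixels), "position" and "orientation" of the camera in the world. Camera axes: x right, y up, looking along -z (the intrinsics and any distortion apply to the point x, -y, -z); pixel columns grow to the right and rows downward; lengths in m; the calibration is good to about 2 mm. A picture is of the moment at which its call begins. There is no depth.
- finish_job(): hands the job in; it is judged then, once.
Trained networks look in a picture, given as the dict that the camera call returned (one of the last four; its "shot" number tells which), for a name from the list of things; names that differ only in an ending like _2 or _b are one class to them, and where a whole thing is asked for, a point or a joint stands for the part that bears it (a point fixed in the world has none). Each returns a list of dicts, best first, with "score" (0 to 1); they miss things now and then, are a little off and sometimes report something else, mostly with a low value. They report only what shows in the picture. A call takes as long as a camera call.
- boxes_of(query, picture): "at" ([column, row] in pixels, amid what is visible of it).
- regions_of(query, picture): "region" (480x640 bool, what is visible of it) and "at" ([column, row] in pixels, amid what is visible of it).
The state is a dict: "t": time; "q": joint angles; "joint_velocities": joint speeds; "tau": joint torques, N m; "eef_pos": TCP position; "tcp_rot": TCP orientation; "contact_force": force on the tool from outside, world axes, zero at the start; "torque": the same for the moment, N m; "gripper_width": finger opening in m; "gripper_force": force on a finger pad.
Only numpy, scipy, OpenCV 4.12 (cv2) and the standard library are available. Lean on these libraries where they do the work, as an engineer would, in place of code of your own. Each camera call takes 0.05 s, during which the arm holds its last target. There are 200 camera calls.

## Working session

There is one attempt and no reset: what is moved stays moved. The work goes in short steps, Python scripts to look and compute and a tool call to move; the robot and the scene stay as the last step left them, time stands still between calls to the robot, and variables do not carry over. Pictures are saved under pics/ and viewed, at most 14 in all, crops included, and the job is handed in when it is done.

Besides the shell and the picture viewer there is one more tool, called after "Request:" by a JSON object that holds its "method" and its "body", one argument or row to a line. apply_moves: Moves the arm, as the interface text tells. Shift numbers are shares of 0.5 m and turn numbers shares of 30 degrees, none past 1 either way. Its arguments: {"type":"object","properties":{"deltas":{"type":"array","items":{"type":"array","items":{"type":"array","items":{"type":"number"}}}},"hand":{"type":"number"},"grip_force":{"type":"number"}},"required":["deltas"]}

```bash
mkdir -p pics; ls
cat > h.py <<'E'
import numpy as np, cv2
from scipy.spatial.transform import Rotation as R
from station import *
def q2R(q): return R.from_quat([q[1],q[2],q[3],q[0]])
def save(s,n): cv2.imwrite('pics/'+n+'.png',cv2.cvtColor(s['color'],cv2.COLOR_RGB2BGR))
def ray(s,px):
    d=np.array([(px[0]-s['cx'])/s['fx'],-(px[1]-s['cy'])/s['fy'],-1.0])
    return np.array(s['position']),q2R(s['orientation']).apply(d)
def at_z(s,px,z):
    p,d=ray(s,px); return p+d*(z-p[2])/d[2]
def proj(s,P):
    c=q2R(s['orientation']).inv().apply(np.array(P)-np.array(s['position']))
    return np.array([s['cx']+s['fx']*c[...,0]/-c[...,2], s['cy']-s['fy']*c[...,1]/-c[...,2]]).T
E
python3 - <<'E'
from h import *
o=get_obs(); print({k:np.round(v,3) for k,v in o.items()}, tip_reach() if callable(tip_reach) else tip_reach)
for n in ['scene','top']:
    s=snapshot(n); save(s,n+'0'); print(n,{k:v for k,v in s.items() if k!='color'})
    for t,z in [('shaker',.08),('mat',.004),('brush',.12),('wrench',.095),('scrap0',.098),('screw0',.1),('tube_rack',.1),('dispenser',.14),('pot',.06)]:
        for b in boxes_of(t,s)[:6]: print(t,round(b['score'],2),np.round(b['at']),np.round(at_z(s,b['at'],z)[:2],3))
E
```

```text
pics
{'t': np.float64(0.0), 'q': array([ 1.532,  0.502, -0.427,  1.551,  0.221,  1.138, -0.21 ]), 'joint_velocities': array([-0.   ,  0.001,  0.   ,  0.001, -0.   , -0.   , -0.001]), 'tau': array([ 1.0000e-03, -5.6952e+01, -5.8160e+00, -2.8093e+01,  1.1000e-02,
        1.2000e-02, -0.0000e+00]), 'eef_pos': array([ 0.193, -0.62 ,  0.241]), 'tcp_rot': array([-0.001,  0.989,  0.15 , -0.   ]), 'contact_force': array([-0.469,  0.023, -0.48 ]), 'torque': array([-0.022, -0.017, -0.005]), 'gripper_force': np.float64(0.0), 'gripper_width': np.float64(0.085)} 0.011
scene {'fx': 601.0957435542072, 'fy': 601.0957435542072, 'cx': 311.33400744897256, 'cy': 244.98329983999741, 'position': array([1.49253873, 0.33930058, 0.79822429]), 'orientation': array([0.51333594, 0.26190132, 0.37784104, 0.72465858]), 'shot': 1}
shaker 0.74 [247. 260.] [ 0.63  -0.112]
shaker 0.71 [398. 350.] [0.774 0.23 ]
shaker 0.64 [213. 260.] [ 0.649 -0.177]
mat 0.92 [473. 310.] [0.541 0.333]
mat 0.69 [262. 247.] [ 0.48  -0.147]
mat 0.61 [213. 263.] [ 0.572 -0.226]
brush 0.59 [447. 298.] [0.666 0.288]
brush 0.59 [293. 280.] [0
[... 853 characters left out ...]
0.89 [202. 288.] [0.506 0.291]
brush 0.73 [211. 254.] [0.564 0.245]
wrench 0.68 [194. 316.] [0.443 0.28 ]
wrench 0.61 [411. 258.] [ 0.557 -0.152]
wrench 0.18 [253. 354.] [0.371 0.16 ]
scrap0 0.96 [387. 239.] [ 0.596 -0.104]
scrap0 0.65 [420. 236.] [ 0.601 -0.171]
scrap0 0.6 [385. 270.] [ 0.533 -0.099]
screw0 0.82 [422. 304.] [ 0.466 -0.169]
screw0 0.72 [211. 253.] [0.569 0.25 ]
screw0 0.68 [417. 204.] [ 0.668 -0.166]
screw0 0.59 [336. 206.] [ 0.666 -0.003]
screw0 0.57 [336. 310.] [ 0.456 -0.   ]
screw0 0.43 [386. 271.] [ 0.53 -0.1 ]
tube_rack 0.73 [344. 154.] [ 0.777 -0.019]
tube_rack 0.58 [414. 258.] [ 0.557 -0.156]
dispenser 0.74 [231. 172.] [0.725 0.206]
pot 0.64 [252. 354.] [0.369 0.168]
```

View pics/top0.png

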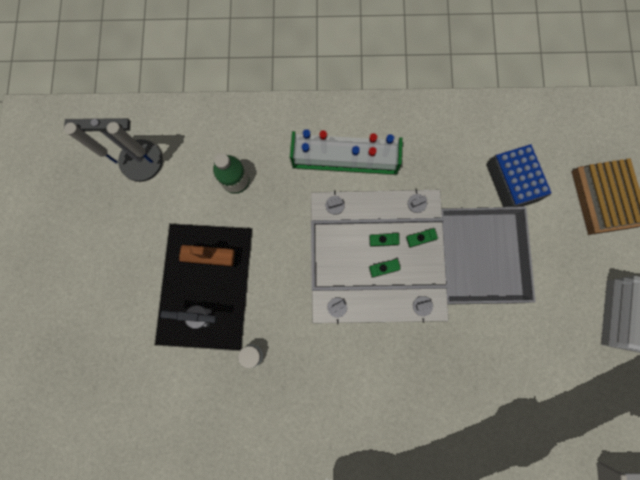

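View pics/scene0.png

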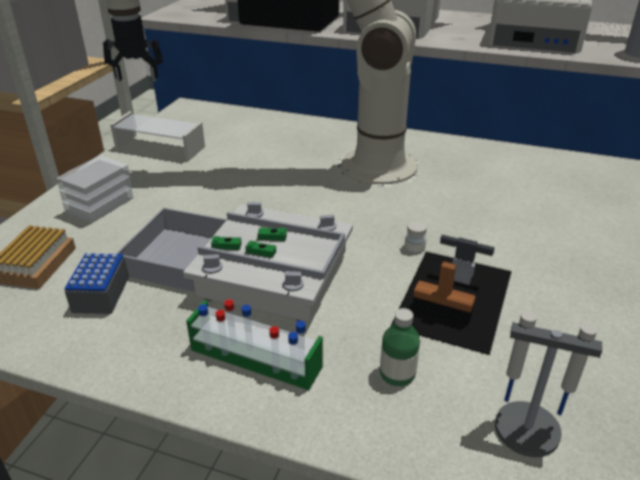

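Top view: the shaker (centre ≈ (380,255)) opens to the right, over the tray. There are three scraps at (387,239), (421,236) and (385,268). The brush is at (208,256) and the wrench at (193,317) on the mat. I'll go above the mat and look from close by.

Request:
{"method": "apply_moves", "body": {
  "deltas": [
    [[0.2,0.15,0.12,0,0,0.25],[0.3,0.25,0.2,0,0,0.5],[0.44,0.36,0.26,0,0,0.8],[0.48,0.4,0.26,0,0,0.9],[0.48,0.46,0.26,0,0,0.9],[0.48,0.52,0.26,0,0,0.9],[0.48,0.58,0.26,0,0,0.9],[0.48,0.58,0.26,0,0,0.9]]
  ],
  "hand": 1
}}

```text
t: 1.67
eef_pos: [0.4006, -0.3901, 0.3563]
tcp_rot: [0.0, 0.926, 0.377, 0.0]
contact_force: [0.6, -0.4, -0.6]
gripper_width: 0.0855
gripper_force: 0.0
```

Request:
{"method": "apply_moves", "body": {
  "deltas": [
    [[0.04,0.6,0,0,0,0.9],[0.04,0.6,0,0,0,0.9],[0.04,0.6,0,0,0,0.9],[0.04,0.6,0,0,0,0.9],[0.04,0.6,0,0,0,0.9],[0.04,0.6,0,0,0,0.9],[0.04,0.6,0,0,0,0.9],[0.04,0.6,0,0,0,0.9]]
  ]
}}

```text
t: 2.33
eef_pos: [0.4199, -0.0844, 0.3561]
tcp_rot: [0.001, 0.81, 0.586, 0.0]
contact_force: [0.4, -0.2, -0.2]
gripper_width: 0.0854
gripper_force: 0.0
```

Request:
{"method": "apply_moves", "body": {
  "deltas": [
    [[0.08,0.55,0,0,0,0.65],[0.08,0.55,0,0,0,0.65],[0.08,0.55,0,0,0,0.65],[0.08,0.55,0,0,0,0.65],[0.08,0.55,0,0,0,0.65],[0.08,0.55,0,0,0,0.65],[0.08,0.55,0,0,0,0.65],[0.08,0.55,0,0,0,0.65]]
  ]
}}

```text
t: 3.0
eef_pos: [0.4583, 0.1907, 0.3561]
tcp_rot: [-0.002, 0.698, 0.716, 0.002]
contact_force: [-0.6, -0.1, -0.4]
gripper_width: 0.0853
gripper_force: 0.0
```

Run:
```python
from h import *
o=get_obs(); print(np.round(o['q'],2))
s=snapshot('wrist'); save(s,'w1'); print({k:np.round(v,3) for k,v in s.items() if k!='color'})
for t,z in [('mat',.004),('brush',.1),('wrench',.09),('pot',.06)]:
    for b in regions_of(t,s)[:2]:
        m=b['region'].astype(np.uint8); c=max(cv2.findContours(m,0,2)[0],key=cv2.contourArea)
        r=cv2.minAreaRect(c); bp=cv2.boxPoints(r)
        print(t,round(b['score'],2),np.round(b['at']),np.round(at_z(s,b['at'],z)[:2],3),'rect',np.round(bp).tolist(),[np.round(at_z(s,p,z)[:2],3).tolist() for p in bp])
```

```text
[ 0.59  0.25 -1.2   1.76  0.24  1.29 -0.64]
{'fx': np.float64(384.268), 'fy': np.float64(384.268), 'cx': np.float64(313.886), 'cy': np.float64(240.006), 'position': array([0.456, 0.255, 0.487]), 'orientation': array([ 0.992, -0.129, -0.002,  0.013]), 'shot': np.int64(3)}
mat 0.75 [352.  97.] [0.501 0.303] rect [[236.0, 179.0], [251.0, 11.0], [486.0, 33.0], [470.0, 201.0]] [[0.36, 0.203], [0.382, 0.392], [0.649, 0.376], [0.656, 0.184]]
brush 0.74 [416. 123.] [0.554 0.272] rect [[387.0, 173.0], [406.0, 64.0], [456.0, 73.0], [438.0, 182.0]] [[0.53, 0.223], [0.54, 0.324], [0.588, 0.318], [0.582, 0.216]]
brush 0.69 [314. 365.] [0.463 0.005] rect [[288.0, 376.0], [301.0, 341.0], [331.0, 352.0], [318.0, 387.0]] [[0.434, -0.01], [0.447, 0.035], [0.482, 0.022], [0.469, -0.024]]
wrench 0.89 [303.  97.] [0.445 0.294] rect [[271.0, 40.0], [312.0, 34.0], [329.0, 152.0], [288.0, 157.0]] [[0.414, 0.343], [0.453, 0.349], [0.472, 0.243], [0.43, 0.236]]
pot 0.77 [233. 204.] [0.368 0.182] rect [[202.0, 208.0], [235.0, 174.0], [263.0, 202.0], [230.0, 236.0]] [[0.332, 0.177], [0.371, 0.215], [0.401, 0.185], [0.363, 0.145]]
pot 0.7 [365. 363.] [ 0.527 -0.016] rect [[284.0, 420.0], [286.0, 306.0], [450.0, 309.0], [447.0, 423.0]] [[0.426, -0.103], [0.428, 0.059], [0.626, 0.06], [0.642, -0.102]]
```

View pics/w1.png

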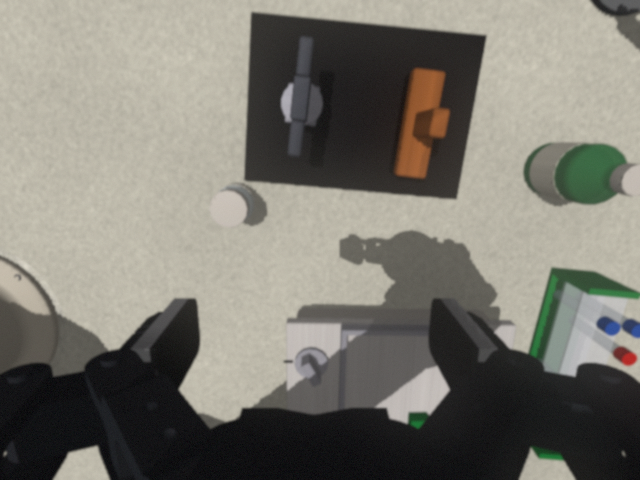

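Wrist view: the wrench bar runs (305,38)–(295,155) with its hub near (301,98). The brush block's top is centred at about (420,123) and the handle top at about (441,122). The mat corners are (251,13), (486,36), (457,198) and (245,180).

```bash
cat > pose.txt <<'E'
E
python3 - <<'E'
from h import *
import pickle
s=snapshot('wrist')
# top-face orange/grey extraction in both views
def P(px,z): return np.round(at_z(s,px,z)[:2],4)
print('handle',P((441,122),.12),'block',P((420,123),.054))
for e in [((428,69),(411,177)),]: 
    a,b=P(e[0],.054),P(e[1],.054); print('brush ends',a,b,np.degrees(np.arctan2(*(a-b)[::-1])))
a,b=P((305,38),.095),P((295,155),.095); print('bar',a,b,(a+b)/2,np.degrees(np.arctan2(*(a-b)[::-1])))
c=[P(p,.004) for p in [(251,13),(486,36),(457,198),(245,180)]]; print('mat',c,np.mean(c,0))
print('screw0',P((311,360),.1),'platform corner',P((287,320),.08),P((514,323),.08))
t=snapshot('top')
import itertools
sc=[at_z(t,p,z)[:2] for p,z in [((312,192),.08),((441,190),.08),((448,320),.08),((313,321),.08),((532,208),.055),((534,302),.055)]]
sh=np.array([(.135,.135),(.135,-.135),(-.135,-.135),(-.135,.135),(.1,-.32),(-.1,-.32)])
sc+= [at_z(t,b,.1)[:2] for b in [(422,304),(417,204),(336,206),(336,310)]]
sh=np.vstack([sh,[(-.105,-.085),(.105,-.085),(.105,.085),(-.105,.085)]])
sc=np.array(sc); A=sc-sc.mean(0);B=sh-sh.mean(0)
th=np.arctan2((B[:,0]*A[:,1]-B[:,1]*A[:,0]).sum(),(A*B).sum()); Rm=np.array([[np.cos(th),-np.sin(th)],[np.sin(th),np.cos(th)]])
T=sc.mean(0)-Rm@sh.mean(0); print('shaker',T,np.degrees(th)); print(np.round(sc-(sh@Rm.T+T),3).tolist())
print('pot top view',at_z(t,(250,356),.06))
E
```

```text
handle [0.5743 0.2601] block [0.5726 0.2612]
brush ends [0.5764 0.315 ] [0.5675 0.2035] 85.4362907992205
bar [0.4494 0.3335] [0.4401 0.2279] [0.44475 0.2807 ] 84.96704993057834
mat [array([0.3865, 0.3783]), array([0.6527, 0.3583]), array([0.6402, 0.1729]), array([0.3733, 0.1922])] [0.513175 0.275425]
screw0 [4.584e-01 2.000e-04] platform corner [0.43   0.0397] [0.694  0.0392]
shaker [ 0.56597303 -0.0875355 ] 0.42482550396972446
[[0.0, -0.001], [0.0, -0.0], [0.003, 0.001], [0.004, -0.002], [-0.0, -0.011], [0.003, 0.003], [0.005, 0.004], [-0.004, 0.005], [-0.006, -0.001], [-0.005, 0.002]]
pot top view [0.36485012 0.1726705  0.06      ]
```

Request:
{"method": "apply_moves", "body": {
  "deltas": [
    [[0.231,0.14,-0.312,0,0,-0.2],[0.231,0.14,-0.312,0,0,-0.2],[0.231,0.14,-0.312,0,0,-0.2],[0.231,0.14,-0.312,0,0,-0.2],[0.231,0.14,-0.312,0,0,-0.2],[0.231,0.14,-0.312,0,0,-0.2],[0.231,0.14,-0.312,0,0,-0.2],[0.231,0.14,-0.312,0,0,-0.2]]
  ]
}}

```text
t: 4.02
eef_pos: [0.5751, 0.2524, 0.2001]
tcp_rot: [-0.0, 0.739, 0.674, 0.0]
contact_force: [-0.4, 0.5, 0.1]
gripper_width: 0.0856
gripper_force: 0.0
```

Request:
{"method": "apply_moves", "body": {
  "deltas": [
    [[0,0,-0.04,0,0,0],[0,0,-0.08,0,0,0],[0,0,-0.12,0,0,0],[0,0,-0.16,0,0,0],[0,0,-0.2,0,0,0],[0,0,-0.224,0,0,0],[0,0,-0.224,0,0,0],[0,0,-0.224,0,0,0]]
  ]
}}

```text
t: 4.68
eef_pos: [0.5756, 0.2526, 0.0893]
tcp_rot: [0.001, 0.739, 0.674, 0.001]
contact_force: [0.1, 0.2, 0.3]
gripper_width: 0.0852
gripper_force: 0.0
```

Request:
{"method": "apply_moves", "body": {
  "deltas": [
    [[0,0,0,0,0,0],[0,0,0,0,0,0],[0,0,0,0,0,0],[0,0,0,0,0,0],[0,0,0,0,0,0],[0,0,0,0,0,0],[0,0,0,0,0,0],[0,0,0,0,0,0]]
  ],
  "hand": -1,
  "grip_force": 70
}}

```text
t: 5.35
eef_pos: [0.575, 0.253, 0.0875]
tcp_rot: [-0.0, 0.738, 0.674, -0.0]
contact_force: [0.0, -0.6, 1.2]
gripper_width: 0.0144
gripper_force: 68.1
```

Request:
{"method": "apply_moves", "body": {
  "deltas": [
    [[0,0,0.06,0,0,0],[0,0,0.12,0,0,0],[0,0,0.18,0,0,0],[0,0,0.24,0,0,-0.15],[0,-0.02,0.3,0,0,-0.35],[0,-0.06,0.36,0,0,-0.55],[0,-0.1,0.36,0,0,-0.75],[0,-0.14,0.36,0,0,-0.95]]
  ]
}}

```text
t: 6.02
eef_pos: [0.5758, 0.1835, 0.2698]
tcp_rot: [0.0, 0.883, 0.47, 0.002]
contact_force: [-0.2, -0.7, -2.2]
gripper_width: 0.0141
gripper_force: 68.4
```

Request:
{"method": "apply_moves", "body": {
  "deltas": [
    [[0,-0.05,0,0,0,-0.18],[0,-0.1,0,0,0,-0.36],[0,-0.15,0,0,0,-0.54],[-0.01,-0.2,0,0,0,-0.72],[-0.02,-0.25,0,0,0,-0.93],[-0.03,-0.3,0,0,0,-0.93],[-0.034,-0.36,0,0,0,-0.93],[-0.034,-0.37,0,0,0,-0.93]]
  ]
}}

```text
t: 6.68
eef_pos: [0.5572, -0.0087, 0.2666]
tcp_rot: [0.002, 0.97, 0.242, -0.001]
contact_force: [-0.3, -1.1, -2.1]
gripper_width: 0.0146
gripper_force: 68.5
```

Request:
{"method": "apply_moves", "body": {
  "deltas": [
    [[0,0,0,0,0,-0.18],[0,0,0,0,0,-0.36],[0,0,0,0,0,-0.54],[0,0,0,0,0,-0.72],[0,0,0,0,0,-0.93],[0,0,0,0,0,-0.93],[0,0,0,0,0,-0.93],[0,0,0,0,0,-0.93]]
  ]
}}

```text
t: 7.35
eef_pos: [0.5578, -0.0017, 0.2673]
tcp_rot: [-0.0, 1.0, 0.006, -0.0]
contact_force: [0.7, 0.1, -2.5]
gripper_width: 0.0144
gripper_force: 68.5
```

Run:
```python
from h import *
o=get_obs(); print(np.round(o['q'],2),o['eef_pos'],o['tcp_rot'])
s=snapshot('wrist'); save(s,'w2')
for P in [(.566,-.0875,.08),(.461,-.0025,.108),(.671,-.0025,.108),(.501,.0415,.08),(.631,.0415,.08),(.501,-.2225,.08),(.631,-.2225,.08)]: print(P,proj(s,P))
```

```text
[ 0.5   0.35 -0.68  1.75  0.24  1.12 -1.81] [ 0.55782206 -0.00168249  0.26728723] [-1.92339477e-05  9.99981801e-01  6.02995114e-03 -1.92479658e-04]
(0.566, -0.0875, 0.08) [415.42995558 208.24902116]
(0.461, -0.0025, 0.108) [312.51269878 336.40530557]
(0.671, -0.0025, 0.108) [316.18729097  65.25086053]
(0.501, 0.0415, 0.08) [263.29950022 279.05193234]
(0.631, 0.0415, 0.08) [259.80041105 125.34263692]
(0.501, -0.2225, 0.08) [561.80639592 282.70480582]
(0.631, -0.2225, 0.08) [591.54606687 129.88414395]
```

View pics/w2.png

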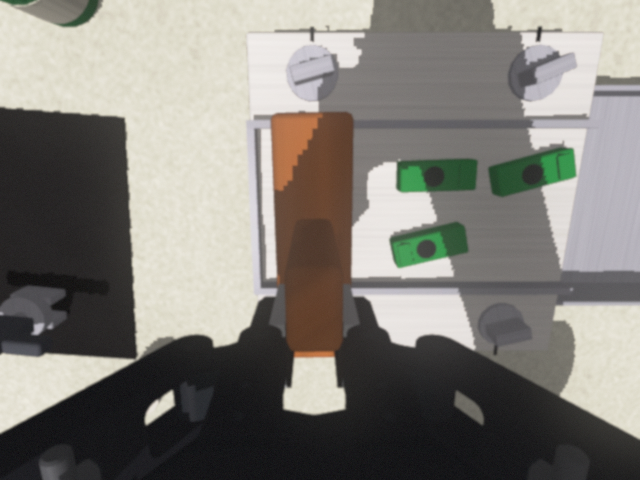

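The brush spans x ≈ 0.523–0.633, so the handle is gripped about 19 mm off centre. I'll set it down at the closed end of the bed and regrip.

Request:
{"method": "apply_moves", "body": {
  "deltas": [
    [[-0.022,0.01,-0.05,0,0,0],[-0.022,0.01,-0.09,0,0,0],[-0.022,0.01,-0.13,0,0,0],[-0.022,0.01,-0.16,0,0,0],[-0.022,0.01,-0.19,0,0,0],[-0.022,0.01,-0.205,0,0,0],[-0.022,0.01,-0.205,0,0,0],[-0.022,0.01,-0.205,0,0,0]]
  ]
}}

```text
t: 8.07
eef_pos: [0.5472, 0.0033, 0.1651]
tcp_rot: [-0.0, 1.0, 0.005, 0.0]
contact_force: [1.0, -0.3, -1.1]
gripper_width: 0.0143
gripper_force: 68.4
```

Request:
{"method": "apply_moves", "body": {
  "deltas": [
    [[0,0,0,0,0,0],[0,0,0,0,0,0],[0,0,0,0,0,0],[0,0,0,0,0,0],[0,0,0,0,0,0],[0,0,0,0,0,0],[0.02,0,0,0,0,0],[0.038,0,0,0,0,0]]
  ],
  "hand": 0
}}

```text
t: 8.73
eef_pos: [0.5668, 0.0029, 0.1652]
tcp_rot: [0.0, 1.0, 0.004, 0.0]
contact_force: [0.9, 0.6, -0.3]
gripper_width: 0.0427
gripper_force: 0.0
```

Run:
```python
from h import *
o=get_obs(); print(o['eef_pos'],o['gripper_width'])
s=snapshot('wrist'); save(s,'w3')
x,y,z=.585-.019,o['eef_pos'][1],.08
x=.566
for P in [(x,y,.2),(x+.013,y+.008,.2),(x-.013,y+.008,.2),(x+.056,y+.017,.134),(x+.056,y-.017,.134)]: print(P,proj(s,P))
```

```text
[0.56679954 0.00286812 0.16522126] 0.04265853881086849
(0.566, np.float64(0.002868120489603711), 0.2) [311.66249984 376.3628924 ]
(0.579, np.float64(0.01086812048960371), 0.2) [283.24545207 335.29937248]
(0.5529999999999999, np.float64(0.01086812048960371), 0.2) [284.23426176 414.5396978 ]
(0.622, np.float64(0.01986812048960371), 0.134) [272.51582185 161.94611531]
(0.622, np.float64(-0.014131879510396291), 0.134) [354.54318787 162.74251185]
```

View pics/w3.png

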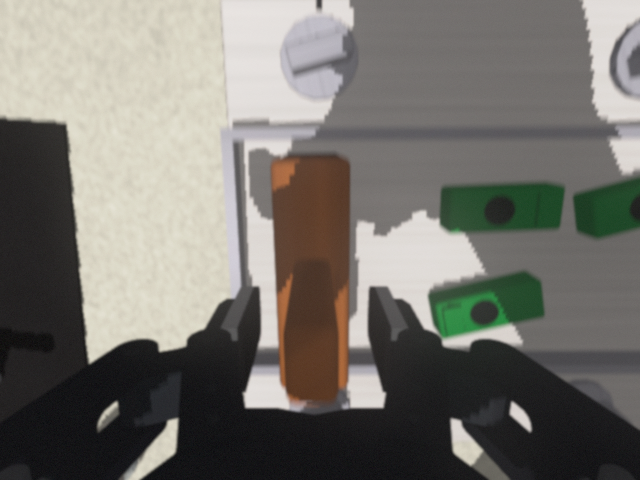

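Request:
{"method": "apply_moves", "body": {
  "deltas": [
    [[0,0,0,0,0,0],[0,0,0,0,0,0],[0,0,0,0,0,0],[0,0,0,0,0,0],[0,0,0,0,0,0],[0,0,0,0,0,0],[0,0,0.002,0,0,0],[0,0,0.002,0,0,0]]
  ],
  "hand": -1,
  "grip_force": 80
}}

```text
t: 9.45
eef_pos: [0.5656, 0.0029, 0.1659]
tcp_rot: [0.0, 1.0, 0.004, -0.0]
contact_force: [-0.4, -0.6, -1.4]
gripper_width: 0.0155
gripper_force: 77.8
```

Request:
{"method": "apply_moves", "body": {
  "deltas": [
    [[0,-0.017,0,0,0,0],[0,-0.034,0,0,0,0],[0,-0.051,0,0,0,0],[0,-0.068,0,0,0,0],[0,-0.085,0,0,0,0],[0,-0.102,0,0,0,0],[0,-0.119,0,0,0,0],[0,-0.136,0,0,0,0]]
  ]
}}

```text
t: 10.12
eef_pos: [0.566, -0.0659, 0.166]
tcp_rot: [-0.0, 1.0, 0.004, 0.0]
contact_force: [-1.3, 0.1, -1.5]
gripper_width: 0.0153
gripper_force: 78.0
```

Request:
{"method": "apply_moves", "body": {
  "deltas": [
    [[0,-0.017,0,0,0,0],[0,-0.034,0,0,0,0],[0,-0.051,0,0,0,0],[0,-0.068,0,0,0,0],[0,-0.085,0,0,0,0],[0,-0.102,0,0,0,0],[0,-0.119,0,0,0,0],[0,-0.136,0,0,0,0]]
  ]
}}

```text
t: 10.78
eef_pos: [0.566, -0.1338, 0.166]
tcp_rot: [0.0, 1.0, 0.004, 0.0]
contact_force: [-0.5, 0.2, -1.4]
gripper_width: 0.0153
gripper_force: 77.9
```

Request:
{"method": "apply_moves", "body": {
  "deltas": [
    [[0,-0.017,0,0,0,0],[0,-0.034,0,0,0,0],[0,-0.051,0,0,0,0],[0,-0.068,0,0,0,0],[0,-0.085,0,0,0,0],[0,-0.102,0,0,0,0],[0,-0.119,0,0,0,0],[0,-0.136,0,0,0,0]]
  ]
}}

```text
t: 11.45
eef_pos: [0.5659, -0.2019, 0.166]
tcp_rot: [0.0, 1.0, 0.004, -0.0]
contact_force: [-0.5, -0.4, -1.1]
gripper_width: 0.0153
gripper_force: 78.1
```

Request:
{"method": "apply_moves", "body": {
  "deltas": [
    [[0,-0.017,0,0,0,0],[0,-0.034,0,0,0,0],[0,-0.051,0,0,0,0],[0,-0.068,0,0,0,0],[0,-0.085,0,0,0,0],[0,-0.102,0,0,0,0],[0,-0.119,0,0,0,0],[0,-0.136,0,0,0,0]]
  ]
}}

```text
t: 12.12
eef_pos: [0.5659, -0.2697, 0.166]
tcp_rot: [-0.0, 1.0, 0.004, -0.0]
contact_force: [-0.2, 0.4, -1.0]
gripper_width: 0.0153
gripper_force: 78.1
```

Run:
```python
from h import *
for n in ['top','scene']:
    s=snapshot(n); save(s,n+'1')
    for b in boxes_of('scrap0',s)[:6]: print(n,round(b['score'],2),np.round(b['at']),np.round(at_z(s,b['at'],.098)[:2],3),np.round(at_z(s,b['at'],.02)[:2],3))
```

```text
top 0.51 [453. 244.] [ 0.584 -0.236] [ 0.597 -0.258]
scene 0.66 [195. 255.] [ 0.669 -0.205] [ 0.578 -0.265]
scene 0.64 [192. 244.] [ 0.639 -0.229] [ 0.544 -0.292]
scene 0.51 [176. 258.] [ 0.69  -0.234] [ 0.601 -0.298]
scene 0.32 [156. 251.] [ 0.681 -0.285] [ 0.591 -0.355]
```

View pics/scene1.png

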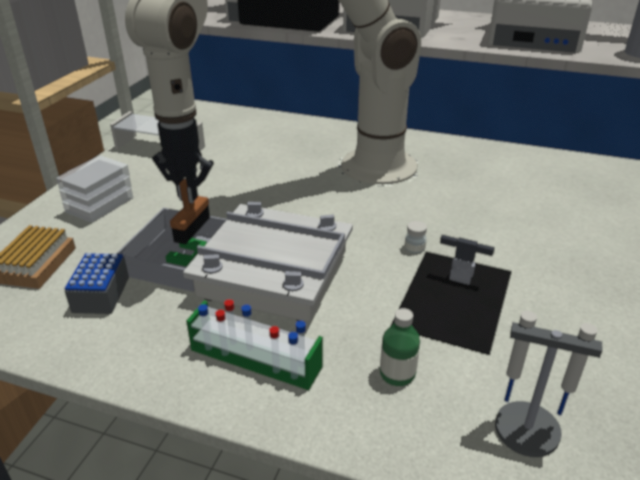

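The bed is clear and the pieces are in the tray at about (185,252). I'm returning the brush to the mat.

Request:
{"method": "apply_moves", "body": {
  "deltas": [
    [[0,0,0.06,0,0,0],[0,0,0.12,0,0,0],[0,0.03,0.18,0,0,0.1],[0,0.09,0.23,0,0,0.25],[0,0.15,0.23,0,0,0.4],[0,0.22,0.23,0,0,0.6],[0,0.29,0.23,0,0,0.77],[0,0.36,0.23,0,0,0.93]]
  ]
}}

```text
t: 12.98
eef_pos: [0.5656, -0.0864, 0.2815]
tcp_rot: [0.0, 0.969, 0.248, 0.0]
contact_force: [0.2, 0.5, -1.7]
gripper_width: 0.015
gripper_force: 78.1
```

Request:
{"method": "apply_moves", "body": {
  "deltas": [
    [[0,0.07,0,0,0,0.15],[0,0.14,0,0,0,0.3],[0,0.21,0,0,0,0.45],[0,0.28,0,0,0,0.6],[0,0.35,0,0,0,0.77],[0,0.42,0,0,0,0.93],[0,0.49,0,0,0,0.93],[0,0.49,0,0,0,0.93]]
  ]
}}

```text
t: 13.65
eef_pos: [0.5632, 0.1671, 0.2822]
tcp_rot: [-0.003, 0.879, 0.477, 0.002]
contact_force: [-0.8, 1.8, -1.3]
gripper_width: 0.015
gripper_force: 78.3
```

Request:
{"method": "apply_moves", "body": {
  "deltas": [
    [[0.015,0.07,0,0,0,0.15],[0.015,0.14,0,0,0,0.3],[0.015,0.21,0,0,0,0.45],[0.015,0.23,0,0,0,0.6],[0.015,0.23,0,0,0,0.77],[0.015,0.23,0,0,0,0.93],[0.015,0.23,0,0,0,0.93],[0.015,0.23,0,0,0,0.93]]
  ]
}}

```text
t: 14.32
eef_pos: [0.573, 0.2714, 0.2809]
tcp_rot: [-0.0, 0.743, 0.67, -0.0]
contact_force: [-0.7, 0.2, -1.6]
gripper_width: 0.0151
gripper_force: 78.3
```

Request:
{"method": "apply_moves", "body": {
  "deltas": [
    [[0,0,-0.06,0,0,0],[0,0,-0.12,0,0,0],[0,0,-0.18,0,0,0],[0,0,-0.24,0,0,0],[0,0,-0.28,0,0,0],[0,0,-0.3,0,0,0],[0,0,-0.3,0,0,0],[0,0,-0.3,0,0,0]]
  ]
}}

```text
t: 14.98
eef_pos: [0.5737, 0.2713, 0.1316]
tcp_rot: [-0.0, 0.742, 0.67, 0.0]
contact_force: [-0.5, 0.5, -1.6]
gripper_width: 0.015
gripper_force: 78.2
```

Request:
{"method": "apply_moves", "body": {
  "deltas": [
    [[0,0,-0.03,0,0,0],[0,0,-0.06,0,0,0],[0,0,-0.075,0,0,0],[0,0,-0.083,0,0,0],[0,0,-0.083,0,0,0],[0,0,-0.083,0,0,0],[0,0,-0.083,0,0,0],[0,0,-0.083,0,0,0]]
  ]
}}

```text
t: 15.65
eef_pos: [0.5735, 0.2711, 0.0894]
tcp_rot: [-0.0, 0.742, 0.67, 0.0]
contact_force: [-0.1, -0.2, -2.2]
gripper_width: 0.015
gripper_force: 78.3
```

Request:
{"method": "apply_moves", "body": {
  "deltas": [
    [[0,0,0,0,0,0],[0,0,0,0,0,0],[0,0,0,0,0,0],[0,0,0,0,0,0],[0,0,0,0,0,0],[0,0,0,0,0,0],[0,0,0,0,0,0],[0,0,0.03,0,0,0]]
  ],
  "hand": 0.6
}}

```text
t: 16.32
eef_pos: [0.5718, 0.2697, 0.1022]
tcp_rot: [-0.001, 0.742, 0.67, -0.002]
contact_force: [-0.5, -1.1, -1.5]
gripper_width: 0.0685
gripper_force: 0.0
```

Request:
{"method": "apply_moves", "body": {
  "deltas": [
    [[0,0,0.08,0,0,0],[0,0,0.16,0,0,0],[0,0,0.24,0,0,0],[-0.08,0,0.3,0,0,0],[-0.16,0.034,0.32,0,0,0],[-0.257,0.034,0.32,0,0,0],[-0.257,0.034,0.32,0,0,0],[-0.257,0.034,0.32,0,0,0]]
  ]
}}

```text
t: 16.98
eef_pos: [0.4403, 0.2898, 0.2664]
tcp_rot: [0.001, 0.74, 0.673, 0.0]
contact_force: [0.1, -0.1, -1.0]
gripper_width: 0.0685
gripper_force: 0.0
```

Request:
{"method": "apply_moves", "body": {
  "deltas": [
    [[0,0,0,0,0,0],[0,0,0,0,0,0],[0,0,0,0,0,0],[0,0,0,0,0,0],[0,0,0,0,0,0],[0,0,0,0,0,0],[0,0,0,0,0,0],[0,0,0,0,0,0]]
  ]
}}

```text
t: 17.65
eef_pos: [0.445, 0.2881, 0.2643]
tcp_rot: [-0.0, 0.742, 0.67, -0.0]
contact_force: [0.4, -0.4, -0.3]
gripper_width: 0.0684
gripper_force: 0.0
```

Run:
```python
from h import *
o=get_obs(); print(o['eef_pos'],np.round(o['q'],2))
s=snapshot('wrist'); save(s,'w4')
t=snapshot('top'); save(t,'top2')
x,y=.445,.288
import math
c,k=math.cos(math.radians(85)),math.sin(math.radians(85))
for l in (-.055,0,.055): print(proj(s,(x+c*l,y+k*l,.099)), proj(t,(x+c*l,y+k*l,.099)))
for b in boxes_of('wrench',s)[:2]: print(b)
for q in ('brush','wrench'):
  for b in boxes_of(q,t)[:2]: print(q,b)
print(proj(t,(.574,.271,.058)))
```

```text
[0.44500945 0.28810932 0.26431933] [ 0.24  0.43 -1.1   1.81  0.42  1.16 -1.09]
[315.09330513 287.11650951] [216.69427824 318.05138888]
[314.23772731 222.04666272] [189.08446396 315.64764653]
[313.29697365 150.49887871] [161.59856817 313.25469266]
brush {'at': [211.4, 253.1], 'score': 0.59}
wrench {'at': [196.1, 314.8], 'score': 0.68}
[206.20743809 253.69697806]
```

View pics/w4.png

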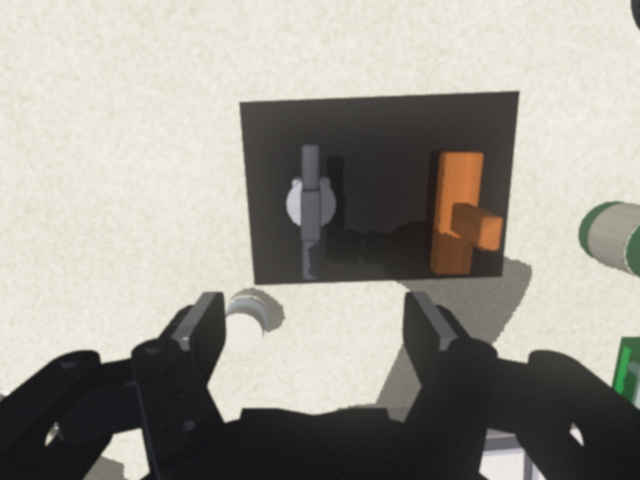

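The bar runs (310,145)–(311,278), so the wrench is at about (0.442, 0.294), and the brush stands upright on the mat. I'll grip the wrench and carry it over the shaker to look.

Request:
{"method": "apply_moves", "body": {
  "deltas": [
    [[-0.006,0.012,-0.06,0,0,0],[-0.006,0.012,-0.12,0,0,0],[-0.006,0.012,-0.18,0,0,0],[-0.006,0.012,-0.24,0,0,0],[-0.006,0.012,-0.3,0,0,0],[-0.006,0.012,-0.35,0,0,0],[-0.006,0.012,-0.376,0,0,0],[-0.006,0.012,-0.376,0,0,0]]
  ]
}}

```text
t: 18.57
eef_pos: [0.4403, 0.2929, 0.0739]
tcp_rot: [-0.001, 0.742, 0.67, -0.002]
contact_force: [0.5, 0.2, -0.0]
gripper_width: 0.0686
gripper_force: 0.0
```

Request:
{"method": "apply_moves", "body": {
  "deltas": [
    [[0,0,0,0,0,0],[0,0,0,0,0,0],[0,0,0,0,0,0],[0,0,0,0,0,0],[0,0,0,0,0,0],[0,0,0,0,0,0],[0,0,0,0,0,0],[0,0,0,0,0,0]]
  ],
  "hand": -1,
  "grip_force": 110
}}

```text
t: 19.23
eef_pos: [0.4428, 0.2947, 0.0781]
tcp_rot: [0.0, 0.742, 0.67, 0.001]
contact_force: [-0.1, -1.5, 6.7]
gripper_width: 0.0141
gripper_force: 107.7
```

Request:
{"method": "apply_moves", "body": {
  "deltas": [
    [[0,0,0.06,0,0,0],[0,0,0.12,0,0,0],[0,0,0.2,0,0,0],[0,0,0.28,0,0,0],[0,0,0.36,0,0,0],[0,0,0.44,0,0,0],[0.03,-0.06,0.5,0,0,0],[0.06,-0.12,0.52,0,0,0]]
  ]
}}

```text
t: 19.9
eef_pos: [0.4714, 0.2381, 0.3417]
tcp_rot: [0.001, 0.739, 0.673, 0.004]
contact_force: [1.7, -0.4, -4.6]
gripper_width: 0.0144
gripper_force: 108.7
```

Request:
{"method": "apply_moves", "body": {
  "deltas": [
    [[0.03,-0.07,0.01,0,0,0],[0.06,-0.14,0.02,0,0,0],[0.09,-0.21,0.04,0,0,0],[0.12,-0.28,0.06,0,0,0],[0.15,-0.35,0.07,0,0,0],[0.18,-0.42,0.07,0,0,0],[0.19,-0.49,0.07,0,0,0],[0.19,-0.56,0.07,0,0,0]]
  ]
}}

```text
t: 20.57
eef_pos: [0.5673, -0.0481, 0.3714]
tcp_rot: [-0.0, 0.742, 0.67, 0.0]
contact_force: [0.1, -0.4, -2.6]
gripper_width: 0.0142
gripper_force: 108.5
```

Request:
{"method": "apply_moves", "body": {
  "deltas": [
    [[0,-0.06,0,0,0,0],[0,-0.12,0,0,0,0],[0,-0.12,0,0,0,0],[0,-0.12,0,0,0,0],[0,-0.12,0,0,0,0],[0,-0.12,0,0,0,0],[0,-0.12,0,0,0,0],[0,-0.12,0,0,0,0]]
  ]
}}

```text
t: 21.23
eef_pos: [0.567, -0.1045, 0.3717]
tcp_rot: [0.0, 0.741, 0.671, 0.0]
contact_force: [-0.1, 0.7, -3.1]
gripper_width: 0.0145
gripper_force: 108.5
```

Run:
```python
from h import *
import pickle
o=get_obs(); print(o['eef_pos'],o['tcp_rot'],np.round(o['q'],2),o['gripper_width'])
s=snapshot('wrist'); save(s,'w5'); pickle.dump(s,open('w5.pkl','wb'))
T=np.array([.566,-.0875])
for i,(a,b) in enumerate([(-.105,.085),(.105,.085),(.105,-.085),(-.105,-.085)]):
    print(i,proj(s,(T[0]+a,T[1]+b,.086)),proj(s,(T[0]+a,T[1]+b,.108)))
im=cv2.imread('pics/w5.png'); pp=[]
for i,(a,b) in enumerate([(-.105,.085),(.105,.085),(.105,-.085),(-.105,-.085)]):
    u,v=np.round(proj(s,(T[0]+a,T[1]+b,.097))).astype(int)
    u0,v0=max(u-30,0),max(v-22,0); print('crop',i,u0,v0)
    pp.append(cv2.resize(im[v0:v0+45,u0:u0+60],(400,300),interpolation=cv2.INTER_CUBIC))
cv2.imwrite('pics/w5c.png',np.vstack([np.hstack([pp[0],pp[1]]),np.hstack([pp[3],pp[2]])]))
```

```text
[ 0.56698216 -0.10451968  0.37174602] [1.57275650e-04 7.41244465e-01 6.71235143e-01 3.31623877e-05] [ 0.93  0.42 -1.08  1.56  0.37  1.39 -0.27] 0.014454720335352481
0 [201.86018364 109.93356181] [195.50084245 108.46389524]
1 [406.23419266  88.60103575] [411.54982921  85.88154209]
2 [411.53793505 248.52610445] [416.55652541 254.31970785]
3 [227.67633223 265.74942958] [223.29986273 272.34240284]
crop 0 169 87
crop 1 379 65
crop 2 384 229
crop 3 196 247
```

View pics/w5c.png

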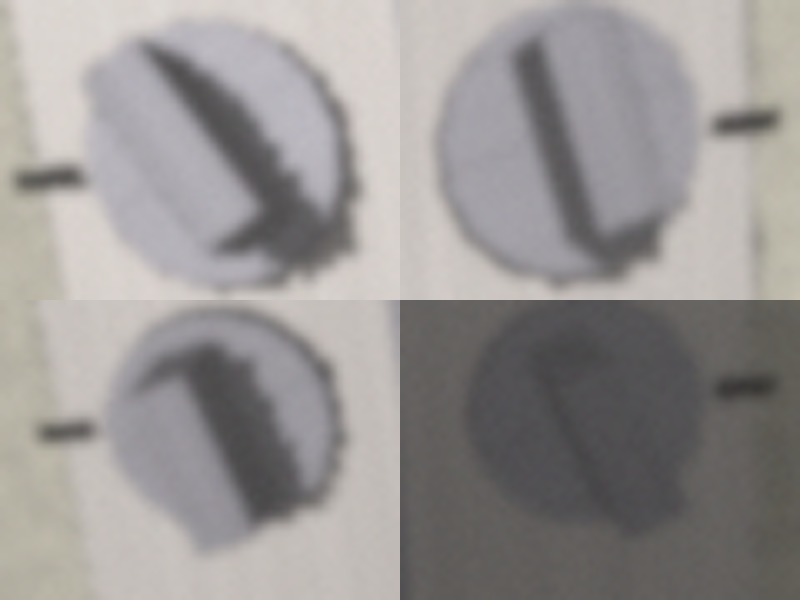

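View pics/w5.png

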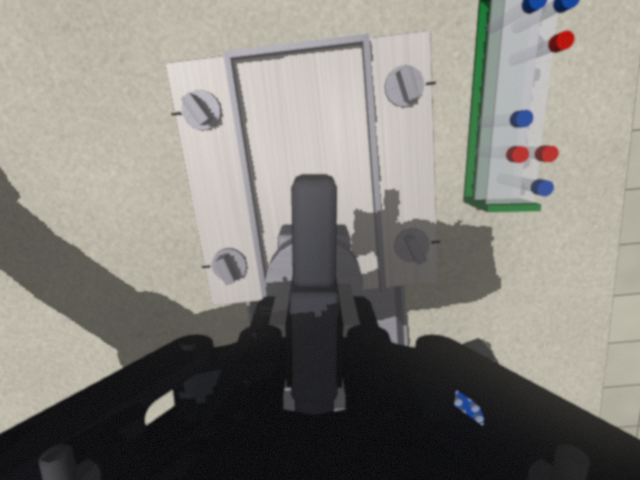

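The screws project within 2 px of my shaker estimate, so yaw is about 0.6° and the centre is (0.566, -0.0864). The blade top edges are visible in the crops.

```bash
cat > ang.py <<'E'
from h import *
def ang(s,o,p,q,z=.108,k=6.667):
    a,b=[at_z(s,(o[0]+u/k,o[1]+v/k),z)[:2] for u,v in (p,q)]
    return round(float(np.degrees(np.arctan2(*(a-b)[::-1])))%180,1), np.round((a+b)/2,4)
E
python3 - <<'E'
from ang import *
import pickle
s=pickle.load(open('w5.pkl','rb'))
print(0,ang(s,(169,87),(140,40),(265,205)))
print(1,ang(s,(379,65),(145,40),(205,230)))
print(2,ang(s,(384,229),(140,65),(220,220)))
print(3,ang(s,(196,247),(185,70),(250,220)))
b=proj(s,(.567,-.1045+.055,.3717-.0725+.095)); print('bar end pred',b)
E
```

```text
0 (120.2, array([ 4.653e-01, -2.000e-04]))
1 (106.2, array([ 0.665 , -0.0015]))
2 (113.7, array([ 0.6652, -0.1676]))
3 (103.8, array([ 0.4674, -0.1691]))
bar end pred [295.27947396 175.42829591]
```

Request:
{"method": "apply_moves", "body": {
  "deltas": [
    [[-0.06,0.06,-0.05,0,0,0.15],[-0.12,0.12,-0.1,0,0,0.3],[-0.18,0.17,-0.15,0,0,0.45],[-0.214,0.204,-0.2,0,0,0.6],[-0.214,0.204,-0.25,0,0,0.75],[-0.214,0.204,-0.3,0,0,0.9],[-0.214,0.204,-0.323,0,0,1.0],[-0.214,0.204,-0.323,0,0,1.0]]
  ]
}}

```text
t: 21.95
eef_pos: [0.4578, -0.0036, 0.2077]
tcp_rot: [-0.002, 0.542, 0.841, -0.001]
contact_force: [-0.4, -0.3, -4.1]
gripper_width: 0.0145
gripper_force: 108.7
```

Request:
{"method": "apply_moves", "body": {
  "deltas": [
    [[0,0,0,0,0,0.1],[0,0,0,0,0,0.19],[0,0,0,0,0,0.19],[0,0,0,0,0,0.19],[0,0,-0.02,0,0,0.19],[0,0,-0.04,0,0,0.19],[0,0,-0.05,0,0,0.19],[0,0,-0.05,0,0,0.19]]
  ]
}}

```text
t: 22.62
eef_pos: [0.4587, -0.0041, 0.1833]
tcp_rot: [-0.001, 0.501, 0.865, -0.001]
contact_force: [0.0, 0.4, -4.1]
gripper_width: 0.0145
gripper_force: 109.1
```

Run:
```python
from h import *
o=get_obs(); print(o['eef_pos'],2*np.degrees(np.arctan2(o['tcp_rot'][2],o['tcp_rot'][1])),np.round(o['q'],2))
s=snapshot('wrist'); save(s,'w6')
```

```text
[ 0.45866433 -0.0040779   0.18334834] 119.87526095029916 [ 0.93  0.45 -1.18  2.05  0.51  0.97  0.  ]
```

View pics/w6.png

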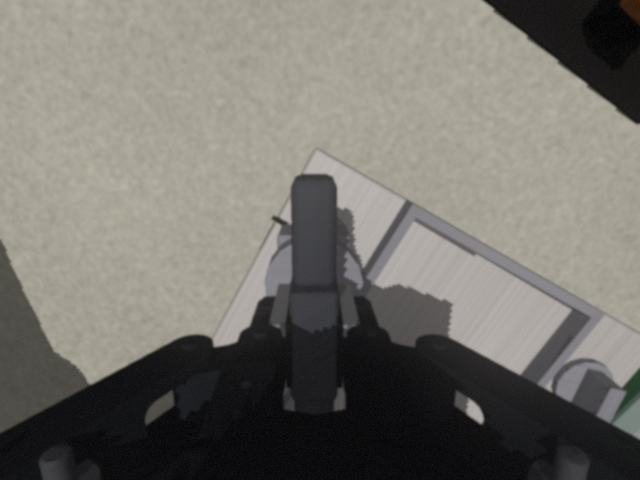

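The wrench is over screw 0, with the bar at column 314, lined up with the blade. I'll correct by 1.5 mm and lower in steps.

Request:
{"method": "apply_moves", "body": {
  "deltas": [
    [[0.003,0.003,0,0,0,0],[0.003,0.003,-0.005,0,0,0],[0.003,0.003,-0.01,0,0,0],[0.003,0.003,-0.015,0,0,0],[0.003,0.003,-0.02,0,0,0],[0.003,0.003,-0.02,0,0,0],[0.003,0.003,-0.02,0,0,0],[0.003,0.003,-0.02,0,0,0]]
  ]
}}

```text
t: 23.33
eef_pos: [0.4615, -0.0024, 0.175]
tcp_rot: [-0.0, 0.501, 0.866, 0.0]
contact_force: [0.0, -1.0, -3.8]
gripper_width: 0.0145
gripper_force: 109.1
```

Request:
{"method": "apply_moves", "body": {
  "deltas": [
    [[-0.002,0,-0.006,0,0,0],[-0.002,0,-0.012,0,0,0],[-0.002,0,-0.018,0,0,0],[-0.002,0,-0.024,0,0,0],[-0.002,0,-0.024,0,0,0],[-0.002,0,-0.024,0,0,0],[-0.002,0,-0.024,0,0,0],[-0.002,0,-0.024,0,0,0]]
  ]
}}

```text
t: 24.0
eef_pos: [0.4606, -0.0024, 0.1631]
tcp_rot: [0.0, 0.501, 0.866, 0.0]
contact_force: [0.2, 0.5, -3.6]
gripper_width: 0.0147
gripper_force: 109.1
```

Request:
{"method": "apply_moves", "body": {
  "deltas": [
    [[0,0,0,0,0,-0.12],[0,0,0,0,0,-0.24],[0,0,0,0,0,-0.36],[0,0,0,0,0,-0.48],[0,0,0,0,0,-0.6],[0,0,0,0,0,-0.72],[0,0,0,0,0,-0.84],[0,0,0,0,0,-0.96]]
  ]
}}

```text
t: 24.67
eef_pos: [0.4602, -0.0026, 0.1631]
tcp_rot: [-0.0, 0.701, 0.713, -0.0]
contact_force: [-1.2, 0.2, -2.9]
gripper_width: 0.0145
gripper_force: 109.1
```

Request:
{"method": "apply_moves", "body": {
  "deltas": [
    [[0,0,0,0,0,-0.12],[0,0,0,0,0,-0.24],[0,0,0,0,0,-0.36],[0,0,0,0,0,-0.48],[0,0,0,0,0,-0.6],[0,0,0,0,0,-0.7],[0,0,0,0,0,-0.7],[0,0,0,0,0,-0.7]]
  ]
}}

```text
t: 25.33
eef_pos: [0.46, -0.0024, 0.1629]
tcp_rot: [-0.0, 0.818, 0.575, -0.001]
contact_force: [-1.9, 0.0, -3.5]
gripper_width: 0.0146
gripper_force: 109.2
```

Run:
```python
from h import *
o=get_obs(); print(o['eef_pos'],2*np.degrees(np.arctan2(o['tcp_rot'][2],o['tcp_rot'][1])),np.round(o['q'],2),o['torque'],o['contact_force'])
```

```text
[ 0.45995766 -0.002433    0.16292664] 70.20057947125848 [ 0.75  0.38 -0.94  2.07  0.4   0.88 -0.77] [-0.09202959  0.501642    0.04203204] [-1.93659285  0.02958245 -3.54298351]
```

Request:
{"method": "apply_moves", "body": {
  "deltas": [
    [[0,0,0,0,0,0.17],[0,0,0.04,0,0,0.17],[0,0,0.08,0,0,0.17],[0,0,0.12,0,0,0.17],[0.06,-0.048,0.14,0,0,0.37],[0.12,-0.095,0.14,0,0,0.57],[0.18,-0.143,0.14,0,0,0.77],[0.24,-0.19,0.14,0,0,0.97]]
  ]
}}

```text
t: 26.0
eef_pos: [0.5822, -0.0994, 0.2334]
tcp_rot: [0.001, 0.646, 0.763, 0.0]
contact_force: [0.4, 1.9, -3.5]
gripper_width: 0.0146
gripper_force: 109.0
```

Request:
{"method": "apply_moves", "body": {
  "deltas": [
    [[0.06,-0.048,0,0,0,0.2],[0.12,-0.095,0,0,0,0.4],[0.184,-0.146,0,0,0,0.49],[0.184,-0.146,0,0,0,0.49],[0.184,-0.146,-0.03,0,0,0.49],[0.184,-0.146,-0.06,0,0,0.49],[0.184,-0.146,-0.08,0,0,0.49],[0.184,-0.146,-0.08,0,0,0.49]]
  ]
}}

```text
t: 26.67
eef_pos: [0.6695, -0.1694, 0.189]
tcp_rot: [-0.003, 0.544, 0.839, -0.001]
contact_force: [-0.3, -0.5, -4.0]
gripper_width: 0.0144
gripper_force: 109.5
```

```bash
cat > w.py <<'E'
from h import *
SC=[(.4601,-.0025),(.6701,-.0003),(.6719,-.1703),(.4619,-.1725)]
def st(i,yaw,z):
    o=get_obs(); q=o['tcp_rot']; y=2*np.degrees(np.arctan2(q[2],q[1]))
    if y>150: y-=360
    d=np.array([*SC[i],z])-o['eef_pos']
    print('yaw %.1f'%y,'pos',np.round(o['eef_pos'],4),'need',np.round(d/.5,4),'turn %.3f'%((yaw-y)/30),'q7 %.2f'%o['q'][6],'F',np.round(o['contact_force'],1),'T',np.round(o['torque'],2))
E
python3 -c "
from w import *
st(2,114,.163); s=snapshot('wrist'); save(s,'w7')"
```

```text
yaw 114.0 pos [ 0.6695 -0.1694  0.189 ] need [ 0.0047 -0.0019 -0.0519] turn -0.001 q7 0.18 F [-0.3 -0.5 -4. ] T [0.   0.05 0.03]
```

Request:
{"method": "apply_moves", "body": {
  "deltas": [
    [[0,0,0,0,0,0],[0,0,0,0,0,0],[0,0,-0.007,0,0,0],[0,0,-0.014,0,0,0],[0,0,-0.021,0,0,0],[0,0,-0.028,0,0,0],[0,0,-0.028,0,0,0],[0,0,-0.028,0,0,0]]
  ]
}}

```text
t: 27.38
eef_pos: [0.6722, -0.1705, 0.1785]
tcp_rot: [-0.0, 0.545, 0.838, -0.0]
contact_force: [0.7, 0.5, -3.6]
gripper_width: 0.0143
gripper_force: 109.5
```

```bash
python3 -c "
from w import *
st(2,114,.163)"
```

```text
yaw 113.9 pos [ 0.6722 -0.1705  0.1785] need [-0.0007  0.0003 -0.031 ] turn 0.004 q7 0.17 F [ 0.7  0.5 -3.6] T [ 0.01 -0.01 -0.01]
```

Request:
{"method": "apply_moves", "body": {
  "deltas": [
    [[0,0,-0.005,0,0,0],[0,0,-0.01,0,0,0],[0,0,-0.015,0,0,0],[0,0,-0.02,0,0,0],[0,0,-0.025,0,0,0],[0,0,-0.031,0,0,0],[0,0,-0.031,0,0,0],[0,0,-0.031,0,0,0]]
  ]
}}

```text
t: 28.05
eef_pos: [0.6723, -0.1704, 0.1632]
tcp_rot: [-0.0, 0.545, 0.838, -0.0]
contact_force: [0.7, 0.4, -3.1]
gripper_width: 0.0146
gripper_force: 109.5
```

Request:
{"method": "apply_moves", "body": {
  "deltas": [
    [[0,0,0,0,0,-0.1],[0,0,0,0,0,-0.2],[0,0,0,0,0,-0.3],[0,0,0,0,0,-0.4],[0,0,0,0,0,-0.5],[0,0,0,0,0,-0.6],[0,0,0,0,0,-0.7],[0,0,0,0,0,-0.8]]
  ]
}}

```text
t: 28.72
eef_pos: [0.6723, -0.1705, 0.1637]
tcp_rot: [-0.0, 0.709, 0.706, -0.0]
contact_force: [-0.6, -0.7, -3.7]
gripper_width: 0.0147
gripper_force: 109.6
```

Request:
{"method": "apply_moves", "body": {
  "deltas": [
    [[0,0,0,0,0,-0.11],[0,0,0,0,0,-0.22],[0,0,0,0,0,-0.33],[0,0,0,0,0,-0.44],[0,0,0,0,0,-0.55],[0,0,0,0,0,-0.667],[0,0,0,0,0,-0.667],[0,0,0,0,0,-0.667]]
  ]
}}

```text
t: 29.38
eef_pos: [0.672, -0.1703, 0.1636]
tcp_rot: [-0.0, 0.819, 0.574, -0.0]
contact_force: [-2.4, -0.4, -2.0]
gripper_width: 0.0146
gripper_force: 109.6
```

```bash
python3 -c "
from w import *
st(1,106,.163)"
```

```text
yaw 70.0 pos [ 0.672  -0.1703  0.1636] need [-0.0039  0.3401 -0.0012] turn 1.200 q7 -0.53 F [-2.4 -0.4 -2. ] T [-0.03  0.65  0.06]
```

Request:
{"method": "apply_moves", "body": {
  "deltas": [
    [[0,0,0,0,0,0.17],[0,0,0.04,0,0,0.17],[0,0,0.08,0,0,0.17],[0,0,0.12,0,0,0.17],[-0.001,0.06,0.14,0,0,0.37],[-0.002,0.12,0.14,0,0,0.57],[-0.003,0.18,0.14,0,0,0.77],[-0.004,0.24,0.14,0,0,0.97]]
  ]
}}

```text
t: 30.05
eef_pos: [0.671, -0.0492, 0.2343]
tcp_rot: [0.001, 0.647, 0.762, 0.001]
contact_force: [0.3, -0.0, -3.5]
gripper_width: 0.0144
gripper_force: 109.5
```

Request:
{"method": "apply_moves", "body": {
  "deltas": [
    [[0,0.06,0,0,0,0.2],[0,0.1,0,0,0,0.23],[0,0.1,-0.03,0,0,0.23],[0,0.1,-0.06,0,0,0.23],[0,0.1,-0.08,0,0,0.23],[0,0.1,-0.095,0,0,0.23],[0,0.1,-0.105,0,0,0.23],[0,0.1,-0.112,0,0,0.23]]
  ]
}}

```text
t: 30.72
eef_pos: [0.6703, -0.0019, 0.1763]
tcp_rot: [-0.0, 0.603, 0.797, -0.0]
contact_force: [0.5, -0.7, -3.3]
gripper_width: 0.0146
gripper_force: 109.7
```

```bash
python3 -c "
from w import *
st(1,106,.163)"
```

```text
yaw 105.8 pos [ 0.6703 -0.0019  0.1763] need [-0.0004  0.0032 -0.0265] turn 0.007 q7 -0.22 F [ 0.5 -0.7 -3.3] T [ 0.    0.02 -0.08]
```

Request:
{"method": "apply_moves", "body": {
  "deltas": [
    [[0,0.003,0,0,0,0],[0,0.003,-0.007,0,0,0],[0,0.003,-0.014,0,0,0],[0,0.003,-0.021,0,0,0],[0,0.003,-0.027,0,0,0],[0,0.003,-0.027,0,0,0],[0,0.003,-0.027,0,0,0],[0,0.003,-0.027,0,0,0]]
  ]
}}

```text
t: 31.38
eef_pos: [0.6706, 0.0012, 0.1641]
tcp_rot: [0.0, 0.603, 0.798, 0.0]
contact_force: [0.2, -0.6, -4.0]
gripper_width: 0.0147
gripper_force: 109.7
```

Request:
{"method": "apply_moves", "body": {
  "deltas": [
    [[0,0,0,0,0,-0.1],[0,0,0,0,0,-0.2],[0,0,0,0,0,-0.3],[0,0,0,0,0,-0.4],[0,0,0,0,0,-0.5],[0,0,0,0,0,-0.6],[0,0,0,0,0,-0.7],[0,0,0,0,0,-0.8]]
  ]
}}

```text
t: 32.05
eef_pos: [0.6701, 0.0009, 0.1641]
tcp_rot: [-0.0, 0.756, 0.654, -0.0]
contact_force: [-1.1, -1.4, -3.5]
gripper_width: 0.0147
gripper_force: 110.2
```

Request:
{"method": "apply_moves", "body": {
  "deltas": [
    [[0,0,0,0,0,-0.1],[0,0,0,0,0,-0.2],[0,0,0,0,0,-0.3],[0,0,0,0,0,-0.4],[0,0,0,0,0,-0.4],[0,0,0,0,0,-0.4],[0,0,0,0,0,-0.4],[0,0,0,0,0,-0.4]]
  ]
}}

```text
t: 32.72
eef_pos: [0.6704, 0.0012, 0.164]
tcp_rot: [-0.0, 0.819, 0.573, -0.0]
contact_force: [-0.6, -0.8, -3.6]
gripper_width: 0.0148
gripper_force: 110.4
```

Request:
{"method": "apply_moves", "body": {
  "deltas": [
    [[0,0,0,0,0,0.17],[0,0,0.04,0,0,0.17],[0,0,0.08,0,0,0.17],[0,0,0.12,0,0,0.17],[-0.06,-0.048,0.14,0,0,0.37],[-0.12,-0.096,0.14,0,0,0.57],[-0.18,-0.144,0.14,0,0,0.77],[-0.24,-0.192,0.14,0,0,0.97]]
  ]
}}

```text
t: 33.38
eef_pos: [0.5496, -0.0954, 0.2343]
tcp_rot: [0.001, 0.647, 0.763, 0.0]
contact_force: [-0.2, 0.1, -2.6]
gripper_width: 0.0148
gripper_force: 109.5
```

Request:
{"method": "apply_moves", "body": {
  "deltas": [
    [[-0.06,-0.048,0,0,0,0.16],[-0.12,-0.1,0,0,0,0.16],[-0.176,-0.152,0,0,0,0.16],[-0.176,-0.152,-0.03,0,0,0.16],[-0.176,-0.152,-0.06,0,0,0.16],[-0.176,-0.152,-0.085,0,0,0.16],[-0.176,-0.152,-0.1,0,0,0.16],[-0.176,-0.152,-0.11,0,0,0.16]]
  ]
}}

```text
t: 34.05
eef_pos: [0.4626, -0.17, 0.1782]
tcp_rot: [-0.0, 0.616, 0.787, 0.0]
contact_force: [0.2, -0.2, -3.9]
gripper_width: 0.0141
gripper_force: 109.5
```

```bash
python3 -c "
from w import *
st(3,104,.163)"
```

```text
yaw 103.9 pos [ 0.4626 -0.17    0.1782] need [-0.0015 -0.005  -0.0305] turn 0.004 q7 0.10 F [ 0.2 -0.2 -3.9] T [ 0.02 -0.02 -0.01]
```

Request:
{"method": "apply_moves", "body": {
  "deltas": [
    [[-0.001,-0.002,0,0,0,0],[-0.001,-0.002,-0.007,0,0,0],[-0.001,-0.002,-0.014,0,0,0],[-0.001,-0.002,-0.021,0,0,0],[-0.001,-0.002,-0.03,0,0,0],[-0.001,-0.002,-0.03,0,0,0],[-0.001,-0.002,-0.03,0,0,0],[-0.001,-0.002,-0.03,0,0,0]]
  ]
}}

```text
t: 34.72
eef_pos: [0.4621, -0.1719, 0.1641]
tcp_rot: [0.0, 0.617, 0.787, 0.0]
contact_force: [-0.6, -0.5, -3.7]
gripper_width: 0.0142
gripper_force: 109.6
```

Request:
{"method": "apply_moves", "body": {
  "deltas": [
    [[0,0,0,0,0,-0.1],[0,0,0,0,0,-0.2],[0,0,0,0,0,-0.3],[0,0,0,0,0,-0.4],[0,0,0,0,0,-0.5],[0,0,0,0,0,-0.6],[0,0,0,0,0,-0.7],[0,0,0,0,0,-0.8]]
  ]
}}

```text
t: 35.38
eef_pos: [0.4621, -0.172, 0.1643]
tcp_rot: [0.0, 0.768, 0.64, 0.0]
contact_force: [-0.1, -0.8, -3.5]
gripper_width: 0.0147
gripper_force: 109.6
```

Request:
{"method": "apply_moves", "body": {
  "deltas": [
    [[0,0,0,0,0,-0.1],[0,0,0,0,0,-0.2],[0,0,0,0,0,-0.333],[0,0,0,0,0,-0.333],[0,0,0,0,0,-0.333],[0,0,0,0,0,-0.333],[0,0,0,0,0,-0.333],[0,0,0,0,0,-0.333]]
  ]
}}

```text
t: 36.05
eef_pos: [0.4621, -0.1719, 0.164]
tcp_rot: [-0.0, 0.82, 0.572, 0.0]
contact_force: [-0.1, 0.0, -3.9]
gripper_width: 0.0143
gripper_force: 109.7
```

Request:
{"method": "apply_moves", "body": {
  "deltas": [
    [[0,0,0,0,0,0.17],[0,0,0.06,0,0,0.17],[0,0,0.12,0,0,0.17],[0.05,0.03,0.18,0,0,0.17],[0.1,0.06,0.24,0,0,0.17],[0.15,0.1,0.3,0,0,0.17],[0.21,0.135,0.36,0,0,0.17],[0.21,0.135,0.414,0,0,0.17]]
  ]
}}

```text
t: 36.72
eef_pos: [0.5697, -0.1, 0.3722]
tcp_rot: [-0.001, 0.792, 0.61, 0.002]
contact_force: [0.4, 0.8, -3.1]
gripper_width: 0.0141
gripper_force: 109.5
```

Request:
{"method": "apply_moves", "body": {
  "deltas": [
    [[0,0,0,0,0,0.3],[0,0,0,0,0,0.3],[0,0,0,0,0,0.3],[0,0,0,0,0,0.3],[0,0,0,0,0,0.3],[0,0,0,0,0,0.3],[0,0,0,0,0,0.3],[0,0,0,0,0,0.3]]
  ]
}}

```text
t: 37.38
eef_pos: [0.5668, -0.1046, 0.3708]
tcp_rot: [-0.0, 0.744, 0.668, -0.0]
contact_force: [1.0, 0.2, -2.9]
gripper_width: 0.0145
gripper_force: 109.9
```

```bash
cat > crops.py <<'E'
from w import *
import pickle,sys
n=sys.argv[1]; st(0,80,.163)
s=snapshot('wrist'); save(s,n); pickle.dump(s,open(n+'.pkl','wb')); im=cv2.imread('pics/'+n+'.png'); pp=[]
for i in range(4):
    u,v=np.round(proj(s,(*SC[i],.097))).astype(int); u0,v0=max(u-30,0),max(v-22,0); print('crop',i,u0,v0)
    pp.append(cv2.resize(im[v0:v0+45,u0:u0+60],(400,300),interpolation=cv2.INTER_CUBIC))
pp=[cv2.normalize(p,None,0,255,cv2.NORM_MINMAX) for p in pp]
cv2.imwrite('pics/'+n+'c.png',np.vstack([np.hstack([pp[0],pp[1]]),np.hstack([pp[3],pp[2]])]))
E
python3 crops.py w8
```

```text
yaw 83.9 pos [ 0.5668 -0.1046  0.3708] need [-0.2135  0.2042 -0.4157] turn -0.129 q7 -0.26 F [ 1.   0.2 -2.9] T [-0.04 -0.05  0.06]
crop 0 167 88
crop 1 377 62
crop 2 386 227
crop 3 197 248
```

View pics/w8c.png

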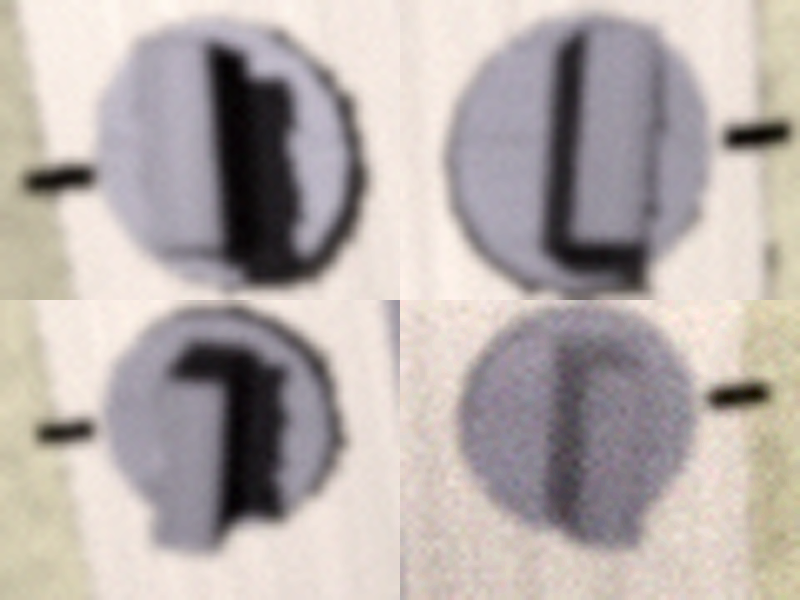

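The blades now stand nearly vertical in all four crops (right edges about (208,45)–(228,250) for s0 and (228,380)–(218,535) for s3). Next I'll put numbers on them.

Run:
```python
from ang import *
import pickle
s=pickle.load(open('w8.pkl','rb'))
def j(i,*a):
    g,c=ang(s,*a); print(i,g,'joint %.2f'%np.radians(120.9-g),c)
j(0,(167,88),(208,45),(226,250))
j(1,(377,62),(183,35),(173,240))
j(2,(386,227),(183,70),(173,225))
j(3,(197,248),(228,80),(218,235))
```

```text
0 84.8 joint 0.63 [ 0.4654 -0.0038]
1 84.4 joint 0.64 [6.64e-01 2.00e-04]
2 84.2 joint 0.64 [ 0.666  -0.1668]
3 77.2 joint 0.76 [ 0.4683 -0.1714]
```

Request:
{"method": "apply_moves", "body": {
  "deltas": [
    [[-0.05,0.05,-0.05,0,0,-0.12],[-0.1,0.1,-0.1,0,0,-0.12],[-0.15,0.15,-0.16,0,0,-0.12],[-0.2135,0.204,-0.22,0,0,-0.12],[-0.2135,0.204,-0.28,0,0,-0.12],[-0.2135,0.204,-0.33,0,0,-0.12],[-0.2135,0.204,-0.33,0,0,-0.12],[-0.2135,0.204,-0.35,0,0,-0.12]]
  ]
}}

```text
t: 38.1
eef_pos: [0.4612, -0.0021, 0.1969]
tcp_rot: [0.0, 0.764, 0.645, 0.001]
contact_force: [1.0, -0.0, -2.6]
gripper_width: 0.0142
gripper_force: 109.9
```

Request:
{"method": "apply_moves", "body": {
  "deltas": [
    [[0,0,-0.01,0,0,0],[0,0,-0.02,0,0,0],[0,0,-0.03,0,0,0],[0,0,-0.04,0,0,0],[0,0,-0.05,0,0,0],[0,0,-0.058,0,0,0],[0,0,-0.065,0,0,0],[0,0,-0.065,0,0,0]]
  ]
}}

```text
t: 38.77
eef_pos: [0.4598, -0.0024, 0.1628]
tcp_rot: [-0.0, 0.764, 0.645, -0.0]
contact_force: [-1.0, -0.1, -4.0]
gripper_width: 0.0151
gripper_force: 109.8
```

```bash
python3 -c "
from w import *
st(0,27,.163)"
```

```text
yaw 80.3 pos [ 0.4598 -0.0024  0.1628] need [ 0.0006 -0.0001  0.0003] turn -1.777 q7 -0.62 F [-1.  -0.1 -4. ] T [-0.01  0.03  0.03]
```

Request:
{"method": "apply_moves", "body": {
  "deltas": [
    [[0,0,0,0,0,-0.11],[0,0,0,0,0,-0.22],[0,0,0,0,0,-0.33],[0,0,0,0,0,-0.44],[0,0,0,0,0,-0.55],[0,0,0,0,0,-0.66],[0,0,0,0,0,-0.77],[0,0,0,0,0,-0.9]]
  ]
}}

```text
t: 39.43
eef_pos: [0.4596, -0.0023, 0.1634]
tcp_rot: [-0.0, 0.894, 0.447, -0.001]
contact_force: [-2.1, 0.7, -3.7]
gripper_width: 0.0147
gripper_force: 110.6
```

Request:
{"method": "apply_moves", "body": {
  "deltas": [
    [[0,0,0,0,0,-0.12],[0,0,0,0,0,-0.25],[0,0,0,0,0,-0.38],[0,0,0,0,0,-0.5],[0,0,0,0,0,-0.63],[0,0,0,0,0,-0.76],[0,0,0,0,0,-0.877],[0,0,0,0,0,-0.877]]
  ]
}}

```text
t: 40.1
eef_pos: [0.4598, -0.002, 0.1635]
tcp_rot: [-0.0, 0.973, 0.233, -0.0]
contact_force: [-1.4, 0.7, -2.6]
gripper_width: 0.0147
gripper_force: 110.7
```

Request:
{"method": "apply_moves", "body": {
  "deltas": [
    [[0,0,0,0,0,0.17],[0,0,0.04,0,0,0.17],[0,0,0.08,0,0,0.17],[0,0,0.12,0,0,0.17],[0.06,-0.048,0.14,0,0,0.37],[0.12,-0.095,0.14,0,0,0.57],[0.18,-0.143,0.14,0,0,0.77],[0.24,-0.19,0.14,0,0,0.97]]
  ]
}}

```text
t: 40.77
eef_pos: [0.5818, -0.0993, 0.2341]
tcp_rot: [0.001, 0.881, 0.473, 0.0]
contact_force: [0.1, 0.5, -3.7]
gripper_width: 0.0147
gripper_force: 109.7
```

Request:
{"method": "apply_moves", "body": {
  "deltas": [
    [[0.06,-0.048,0,0,0,0.2],[0.12,-0.095,0,0,0,0.4],[0.184,-0.146,0,0,0,0.6],[0.184,-0.146,0,0,0,0.8],[0.184,-0.146,-0.02,0,0,0.8],[0.184,-0.146,-0.05,0,0,0.8],[0.184,-0.146,-0.07,0,0,0.8],[0.184,-0.146,-0.07,0,0,0.8]]
  ]
}}

```text
t: 41.43
eef_pos: [0.6693, -0.1691, 0.1947]
tcp_rot: [-0.002, 0.765, 0.644, -0.002]
contact_force: [-1.4, 0.0, -3.5]
gripper_width: 0.0145
gripper_force: 110.0
```

```bash
python3 -c "
from w import *
st(2,80,.163)"
```

```text
yaw 80.1 pos [ 0.6693 -0.1691  0.1947] need [ 0.0053 -0.0023 -0.0633] turn -0.004 q7 -0.35 F [-1.4  0.  -3.5] T [ 0.02  0.1  -0.01]
```

Request:
{"method": "apply_moves", "body": {
  "deltas": [
    [[0,0,0,0,0,0],[0,0,-0.01,0,0,0],[0,0,-0.02,0,0,0],[0,0,-0.032,0,0,0],[0,0,-0.044,0,0,0],[0,0,-0.056,0,0,0],[0,0,-0.068,0,0,0],[0,0,-0.068,0,0,0]]
  ]
}}

```text
t: 42.1
eef_pos: [0.6712, -0.1705, 0.1625]
tcp_rot: [-0.001, 0.766, 0.643, -0.001]
contact_force: [-0.4, 0.6, -3.5]
gripper_width: 0.0146
gripper_force: 110.0
```

Request:
{"method": "apply_moves", "body": {
  "deltas": [
    [[0,0,0,0,0,-0.11],[0,0,0,0,0,-0.22],[0,0,0,0,0,-0.33],[0,0,0,0,0,-0.44],[0,0,0,0,0,-0.55],[0,0,0,0,0,-0.66],[0,0,0,0,0,-0.77],[0,0,0,0,0,-0.9]]
  ]
}}

```text
t: 42.77
eef_pos: [0.6714, -0.1703, 0.1642]
tcp_rot: [-0.001, 0.895, 0.446, -0.001]
contact_force: [-3.3, 0.1, -3.4]
gripper_width: 0.0145
gripper_force: 110.0
```

Request:
{"method": "apply_moves", "body": {
  "deltas": [
    [[0,0,0,0,0,-0.12],[0,0,0,0,0,-0.25],[0,0,0,0,0,-0.38],[0,0,0,0,0,-0.5],[0,0,0,0,0,-0.63],[0,0,0,0,0,-0.76],[0,0,0,0,0,-0.87],[0,0,0,0,0,-0.87]]
  ]
}}

```text
t: 43.43
eef_pos: [0.6713, -0.1697, 0.1641]
tcp_rot: [-0.001, 0.973, 0.233, -0.001]
contact_force: [-1.7, 1.0, -2.5]
gripper_width: 0.0145
gripper_force: 109.9
```

Request:
{"method": "apply_moves", "body": {
  "deltas": [
    [[0,0,0,0,0,0.17],[0,0,0.04,0,0,0.17],[0,0,0.08,0,0,0.17],[0,0,0.12,0,0,0.17],[-0.001,0.06,0.14,0,0,0.37],[-0.002,0.12,0.14,0,0,0.57],[-0.003,0.18,0.14,0,0,0.77],[-0.004,0.24,0.14,0,0,0.97]]
  ]
}}

```text
t: 44.1
eef_pos: [0.6707, -0.0493, 0.2353]
tcp_rot: [0.0, 0.881, 0.473, 0.001]
contact_force: [0.8, -0.0, -3.3]
gripper_width: 0.0145
gripper_force: 109.9
```

Request:
{"method": "apply_moves", "body": {
  "deltas": [
    [[0,0.06,0,0,0,0.2],[0,0.1,0,0,0,0.4],[0,0.1,0,0,0,0.6],[0,0.1,0,0,0,0.8],[0,0.1,-0.02,0,0,0.8],[0,0.1,-0.05,0,0,0.8],[0,0.1,-0.07,0,0,0.8],[0,0.1,-0.07,0,0,0.8]]
  ]
}}

```text
t: 44.77
eef_pos: [0.668, -0.0018, 0.1952]
tcp_rot: [-0.002, 0.766, 0.642, -0.003]
contact_force: [-0.5, -0.7, -3.9]
gripper_width: 0.0146
gripper_force: 109.9
```

```bash
python3 -c "
from w import *
st(1,80,.163)"
```

```text
yaw 79.9 pos [ 0.668  -0.0018  0.1952] need [ 0.0042  0.003  -0.0644] turn 0.002 q7 -0.61 F [-0.5 -0.7 -3.9] T [-0.06  0.07 -0.  ]
```

Request:
{"method": "apply_moves", "body": {
  "deltas": [
    [[0,0,0,0,0,0],[0,0,-0.01,0,0,0],[0,0,-0.02,0,0,0],[0,0,-0.032,0,0,0],[0,0,-0.044,0,0,0],[0,0,-0.056,0,0,0],[0,0,-0.068,0,0,0],[0,0,-0.068,0,0,0]]
  ]
}}

```text
t: 45.43
eef_pos: [0.6692, -0.0007, 0.1636]
tcp_rot: [-0.001, 0.766, 0.643, -0.001]
contact_force: [0.7, -0.9, -3.2]
gripper_width: 0.0145
gripper_force: 109.9
```

Request:
{"method": "apply_moves", "body": {
  "deltas": [
    [[0,0,0,0,0,-0.11],[0,0,0,0,0,-0.22],[0,0,0,0,0,-0.33],[0,0,0,0,0,-0.44],[0,0,0,0,0,-0.55],[0,0,0,0,0,-0.66],[0,0,0,0,0,-0.77],[0,0,0,0,0,-0.9]]
  ]
}}

```text
t: 46.1
eef_pos: [0.6693, -0.0002, 0.1653]
tcp_rot: [-0.0, 0.895, 0.446, -0.001]
contact_force: [-3.2, -0.2, -2.9]
gripper_width: 0.0143
gripper_force: 110.0
```

Request:
{"method": "apply_moves", "body": {
  "deltas": [
    [[0,0,0,0,0,-0.12],[0,0,0,0,0,-0.25],[0,0,0,0,0,-0.38],[0,0,0,0,0,-0.5],[0,0,0,0,0,-0.63],[0,0,0,0,0,-0.76],[0,0,0,0,0,-0.87],[0,0,0,0,0,-0.87]]
  ]
}}

```text
t: 46.77
eef_pos: [0.6692, 0.0004, 0.1652]
tcp_rot: [-0.0, 0.973, 0.233, -0.001]
contact_force: [-2.9, 1.2, -3.7]
gripper_width: 0.0145
gripper_force: 109.9
```

Request:
{"method": "apply_moves", "body": {
  "deltas": [
    [[0,0,0,0,0,0.17],[0,0,0.04,0,0,0.17],[0,0,0.08,0,0,0.17],[0,0,0.12,0,0,0.17],[-0.06,-0.048,0.14,0,0,0.37],[-0.12,-0.096,0.14,0,0,0.57],[-0.18,-0.144,0.14,0,0,0.77],[-0.24,-0.192,0.14,0,0,0.97]]
  ]
}}

```text
t: 47.43
eef_pos: [0.5494, -0.0971, 0.2359]
tcp_rot: [0.001, 0.881, 0.474, 0.0]
contact_force: [1.2, -0.6, -4.0]
gripper_width: 0.0142
gripper_force: 109.9
```

Request:
{"method": "apply_moves", "body": {
  "deltas": [
    [[-0.06,-0.048,0,0,0,0.2],[-0.12,-0.1,0,0,0,0.4],[-0.176,-0.153,0,0,0,0.6],[-0.176,-0.153,0,0,0,0.8],[-0.176,-0.153,-0.02,0,0,0.8],[-0.176,-0.153,-0.05,0,0,0.8],[-0.176,-0.153,-0.07,0,0,0.8],[-0.176,-0.153,-0.07,0,0,0.8]]
  ]
}}

```text
t: 48.1
eef_pos: [0.4613, -0.1718, 0.1985]
tcp_rot: [-0.002, 0.765, 0.644, -0.0]
contact_force: [-0.2, 0.1, -3.5]
gripper_width: 0.0143
gripper_force: 109.8
```

```bash
python3 -c "
from w import *
st(3,80,.163)"
```

```text
yaw 80.1 pos [ 0.4613 -0.1718  0.1985] need [ 0.0011 -0.0015 -0.071 ] turn -0.004 q7 -0.19 F [-0.2  0.1 -3.5] T [ 0.05  0.1  -0.02]
```

Request:
{"method": "apply_moves", "body": {
  "deltas": [
    [[0,0,0,0,0,0],[0,0,-0.01,0,0,0],[0,0,-0.02,0,0,0],[0,0,-0.032,0,0,0],[0,0,-0.044,0,0,0],[0,0,-0.056,0,0,0],[0,0,-0.07,0,0,0],[0,0,-0.07,0,0,0]]
  ]
}}

```text
t: 48.77
eef_pos: [0.4612, -0.1727, 0.1639]
tcp_rot: [-0.001, 0.766, 0.643, -0.0]
contact_force: [-0.6, -0.1, -3.9]
gripper_width: 0.015
gripper_force: 109.9
```

Request:
{"method": "apply_moves", "body": {
  "deltas": [
    [[0,0,0,0,0,-0.11],[0,0,0,0,0,-0.22],[0,0,0,0,0,-0.33],[0,0,0,0,0,-0.44],[0,0,0,0,0,-0.55],[0,0,0,0,0,-0.66],[0,0,0,0,0,-0.77],[0,0,0,0,0,-0.9]]
  ]
}}

```text
t: 49.43
eef_pos: [0.4615, -0.1728, 0.1653]
tcp_rot: [-0.0, 0.895, 0.446, -0.001]
contact_force: [-1.8, 0.9, -3.0]
gripper_width: 0.0148
gripper_force: 110.3
```

Request:
{"method": "apply_moves", "body": {
  "deltas": [
    [[0,0,0,0,0,-0.12],[0,0,0,0,0,-0.25],[0,0,0,0,0,-0.38],[0,0,0,0,0,-0.5],[0,0,0,0,0,-0.63],[0,0,0,0,0,-0.76],[0,0,0,0,0,-0.87],[0,0,0,0,0,-0.87]]
  ]
}}

```text
t: 50.1
eef_pos: [0.4613, -0.1724, 0.1652]
tcp_rot: [-0.0, 0.973, 0.233, -0.001]
contact_force: [-2.0, 0.5, -2.3]
gripper_width: 0.0147
gripper_force: 110.3
```

Request:
{"method": "apply_moves", "body": {
  "deltas": [
    [[0,0,0,0,0,0.17],[0,0,0.06,0,0,0.17],[0,0,0.12,0,0,0.17],[0.05,0.03,0.18,0,0,0.3],[0.1,0.06,0.24,0,0,0.45],[0.15,0.1,0.3,0,0,0.6],[0.21,0.135,0.36,0,0,0.75],[0.21,0.135,0.414,0,0,0.9]]
  ]
}}

```text
t: 50.77
eef_pos: [0.5704, -0.1011, 0.3738]
tcp_rot: [-0.001, 0.889, 0.459, 0.002]
contact_force: [1.1, 0.7, -3.0]
gripper_width: 0.0142
gripper_force: 109.9
```

Request:
{"method": "apply_moves", "body": {
  "deltas": [
    [[0,0,0,0,0,0.2],[0,0,0,0,0,0.4],[0,0,0,0,0,0.6],[0,0,0,0,0,0.83],[0,0,0,0,0,0.83],[0,0,0,0,0,0.83],[0,0,0,0,0,0.83],[0,0,0,0,0,0.83]]
  ]
}}

```text
t: 51.43
eef_pos: [0.5672, -0.1056, 0.3725]
tcp_rot: [0.0, 0.773, 0.634, 0.0]
contact_force: [0.4, 0.5, -3.5]
gripper_width: 0.0144
gripper_force: 110.1
```

```bash
python3 crops.py w9
```

```text
yaw 78.8 pos [ 0.5672 -0.1056  0.3725] need [-0.2143  0.2061 -0.4189] turn 0.041 q7 -0.30 F [ 0.4  0.5 -3.5] T [ 0.02  0.02 -0.01]
crop 0 160 99
crop 1 366 53
crop 2 389 217
crop 3 204 254
```

View pics/w9c.png

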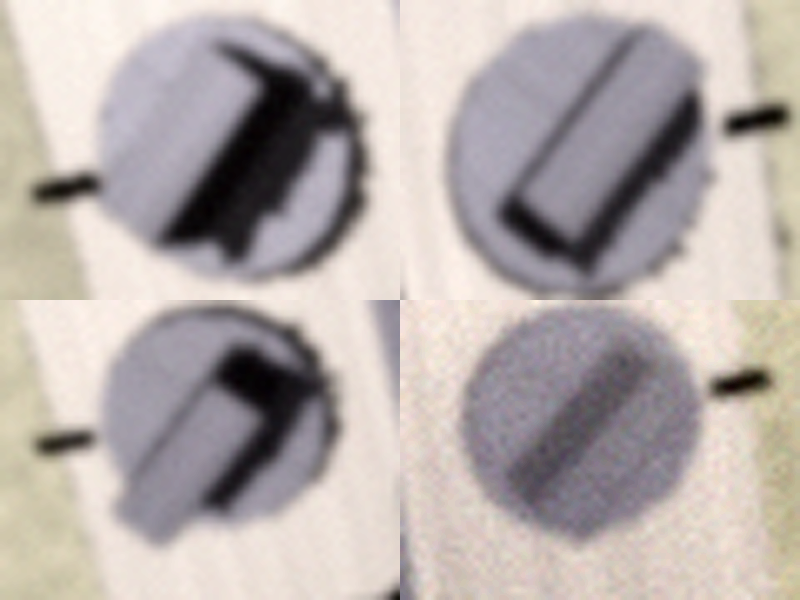

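All four blades read about 43°, a joint angle of about 1.36, with their edges parallel at around 35° from image vertical. Round 3 comes next, first screw carefully.

Request:
{"method": "apply_moves", "body": {
  "deltas": [
    [[-0.05,0.05,-0.05,0,0,-0.12],[-0.1,0.1,-0.1,0,0,-0.25],[-0.15,0.15,-0.16,0,0,-0.4],[-0.2143,0.206,-0.22,0,0,-0.55],[-0.2143,0.206,-0.28,0,0,-0.7],[-0.2143,0.206,-0.3,0,0,-0.9],[-0.2143,0.206,-0.3,0,0,-0.9],[-0.2143,0.206,-0.3,0,0,-0.9]]
  ]
}}

```text
t: 52.15
eef_pos: [0.4604, -0.0023, 0.2228]
tcp_rot: [0.0, 0.899, 0.439, 0.0]
contact_force: [0.0, 0.7, -2.2]
gripper_width: 0.0144
gripper_force: 109.9
```

Request:
{"method": "apply_moves", "body": {
  "deltas": [
    [[0,0,0,0,0,-0.2],[0,0,0,0,0,-0.46],[0,0,0,0,0,-0.46],[0,0,-0.03,0,0,-0.46],[0,0,-0.05,0,0,-0.46],[0,0,-0.07,0,0,-0.46],[0,0,-0.085,0,0,-0.46],[0,0,-0.09,0,0,-0.46]]
  ]
}}

```text
t: 52.82
eef_pos: [0.4595, -0.0025, 0.1763]
tcp_rot: [-0.001, 0.945, 0.327, -0.001]
contact_force: [-0.5, -0.3, -2.3]
gripper_width: 0.0147
gripper_force: 110.2
```

```bash
python3 -c "
from w import *
st(0,38,.163)"
```

```text
yaw 38.1 pos [ 0.4595 -0.0025  0.1763] need [ 0.0013  0.0001 -0.0266] turn -0.005 q7 -1.23 F [-0.5 -0.3 -2.3] T [ 0.01  0.03 -0.02]
```

Request:
{"method": "apply_moves", "body": {
  "deltas": [
    [[0,0,-0.007,0,0,0],[0,0,-0.014,0,0,0],[0,0,-0.021,0,0,0],[0,0,-0.028,0,0,0],[0,0,-0.028,0,0,0],[0,0,-0.028,0,0,-0.1],[0,0,-0.028,0,0,-0.2],[0,0,-0.028,0,0,-0.3]]
  ]
}}

```text
t: 53.48
eef_pos: [0.4602, -0.0024, 0.1636]
tcp_rot: [0.0, 0.968, 0.25, 0.0]
contact_force: [-1.1, 1.2, -2.9]
gripper_width: 0.0142
gripper_force: 110.1
```

Request:
{"method": "apply_moves", "body": {
  "deltas": [
    [[0,0,0,0,0,-0.12],[0,0,0,0,0,-0.24],[0,0,0,0,0,-0.36],[0,0,0,0,0,-0.48],[0,0,0,0,0,-0.6],[0,0,0,0,0,-0.72],[0,0,0,0,0,-0.84],[0,0,0,0,0,-0.95]]
  ]
}}

```text
t: 54.15
eef_pos: [0.4595, -0.0018, 0.1635]
tcp_rot: [-0.0, 1.0, 0.004, -0.001]
contact_force: [-1.8, 2.2, -3.2]
gripper_width: 0.0144
gripper_force: 110.3
```

Request:
{"method": "apply_moves", "body": {
  "deltas": [
    [[0,0,0,0,0,-0.1],[0,0,0,0,0,-0.2],[0,0,0,0,0,-0.3],[0,0,0,0,0,-0.4],[0,0,0,0,0,-0.48],[0,0,0,0,0,-0.55],[0,0,0,0,0,-0.55],[0,0,0,0,0,-0.55]]
  ]
}}

```text
t: 54.82
eef_pos: [0.4595, -0.0016, 0.1635]
tcp_rot: [-0.0, 0.991, -0.137, -0.0]
contact_force: [-1.9, 2.7, -1.4]
gripper_width: 0.0146
gripper_force: 110.3
```

```bash
python3 -c "
from w import *
st(0,-18,.163); s=snapshot('wrist'); save(s,'w10'); print(get_obs()['tau'])"
```

```text
yaw -15.8 pos [ 0.4595 -0.0016  0.1635] need [ 0.0011 -0.0017 -0.001 ] turn -0.074 q7 -2.11 F [-1.9  2.7 -1.4] T [0.69 0.61 0.28]
[  1.52581997 -38.10041785  -2.70496264 -25.26875138   0.84249169
  -0.68146845  -0.3071637 ]
```

Request:
{"method": "apply_moves", "body": {
  "deltas": [
    [[0,0,0,0,0,-0.03],[0,0,0,0,0,-0.06],[0,0,0,0,0,-0.09],[0,0,0,0,0,-0.12],[0,0,0,0,0,-0.12],[0,0,0,0,0,-0.12],[0,0,0,0,0,-0.12],[0,0,0,0,0,-0.12]]
  ]
}}

```text
t: 55.53
eef_pos: [0.4598, -0.0018, 0.1634]
tcp_rot: [-0.0, 0.986, -0.169, -0.0]
contact_force: [-3.0, 3.9, 0.2]
gripper_width: 0.0146
gripper_force: 111.0
```

```bash
python3 -c "
from w import *
st(2,38,.163)"
```

```text
yaw -19.4 pos [ 0.4598 -0.0018  0.1634] need [ 0.4242 -0.337  -0.0009] turn 1.914 q7 -2.17 F [-3.   3.9  0.2] T [1.16 0.94 1.08]
```

Request:
{"method": "apply_moves", "body": {
  "deltas": [
    [[0,0,0,0,0,0.2],[0,0,0,0,0,0.35],[0,0,0,0,0,0.4],[0,0,0.04,0,0,0.4],[0,0,0.08,0,0,0.4],[0,0,0.12,0,0,0.55],[0.06,-0.048,0.14,0,0,0.75],[0.12,-0.095,0.14,0,0,0.95]]
  ]
}}

```text
t: 56.2
eef_pos: [0.5224, -0.0506, 0.2371]
tcp_rot: [0.002, 0.997, 0.081, 0.003]
contact_force: [0.6, 0.3, -3.3]
gripper_width: 0.0144
gripper_force: 110.3
```

Request:
{"method": "apply_moves", "body": {
  "deltas": [
    [[0.06,-0.048,0,0,0,0.2],[0.12,-0.096,0,0,0,0.4],[0.18,-0.144,0,0,0,0.6],[0.24,-0.192,0,0,0,0.8],[0.304,-0.242,0,0,0,0.96],[0.304,-0.242,-0.02,0,0,0.96],[0.304,-0.242,-0.05,0,0,0.96],[0.304,-0.242,-0.07,0,0,0.96]]
  ]
}}

```text
t: 56.87
eef_pos: [0.671, -0.1716, 0.1957]
tcp_rot: [-0.001, 0.947, 0.322, -0.001]
contact_force: [-0.8, 0.4, -4.7]
gripper_width: 0.0146
gripper_force: 110.1
```

Request:
{"method": "apply_moves", "body": {
  "deltas": [
    [[0,0,0,0,0,0],[0,0,-0.02,0,0,0],[0,0,-0.04,0,0,0],[0,0,-0.045,0,0,0],[0,0,-0.045,0,0,0],[0,0,-0.045,0,0,0],[0,0,-0.045,0,0,0],[0,0,-0.045,0,0,0]]
  ]
}}

```text
t: 57.53
eef_pos: [0.6725, -0.1709, 0.1768]
tcp_rot: [0.0, 0.946, 0.324, 0.001]
contact_force: [0.2, -0.1, -2.8]
gripper_width: 0.0144
gripper_force: 110.2
```

```bash
python3 -c "
from w import *
st(2,38,.163)"
```

```text
yaw 37.8 pos [ 0.6725 -0.1709  0.1768] need [-0.0013  0.0013 -0.0276] turn 0.007 q7 -1.01 F [ 0.2 -0.1 -2.8] T [-0.02 -0.   -0.01]
```

Screw 2: lower, turn to about -19°, check torque.

Request:
{"method": "apply_moves", "body": {
  "deltas": [
    [[-0.001,0.001,-0.007,0,0,0],[-0.001,0.001,-0.014,0,0,0],[-0.001,0.001,-0.021,0,0,0],[-0.001,0.001,-0.027,0,0,0],[-0.001,0.001,-0.027,0,0,0],[-0.001,0.001,-0.027,0,0,-0.1],[-0.001,0.001,-0.027,0,0,-0.2],[-0.001,0.001,-0.027,0,0,-0.3]]
  ]
}}

```text
t: 58.2
eef_pos: [0.6711, -0.1702, 0.1622]
tcp_rot: [-0.0, 0.969, 0.247, -0.0]
contact_force: [-2.4, 0.2, -2.7]
gripper_width: 0.0146
gripper_force: 110.2
```

Request:
{"method": "apply_moves", "body": {
  "deltas": [
    [[0,0,0,0,0,-0.12],[0,0,0,0,0,-0.24],[0,0,0,0,0,-0.36],[0,0,0,0,0,-0.48],[0,0,0,0,0,-0.6],[0,0,0,0,0,-0.72],[0,0,0,0,0,-0.84],[0,0,0,0,0,-0.95]]
  ]
}}

```text
t: 58.87
eef_pos: [0.6707, -0.1692, 0.1621]
tcp_rot: [-0.001, 1.0, 0.001, -0.001]
contact_force: [-2.4, 2.3, -2.5]
gripper_width: 0.0145
gripper_force: 110.3
```

Request:
{"method": "apply_moves", "body": {
  "deltas": [
    [[0,0,0,0,0,-0.1],[0,0,0,0,0,-0.2],[0,0,0,0,0,-0.3],[0,0,0,0,0,-0.4],[0,0,0,0,0,-0.5],[0,0,0,0,0,-0.58],[0,0,0,0,0,-0.64],[0,0,0,0,0,-0.64]]
  ]
}}

```text
t: 59.53
eef_pos: [0.6709, -0.1686, 0.162]
tcp_rot: [-0.0, 0.987, -0.163, -0.001]
contact_force: [-0.9, 2.5, -3.1]
gripper_width: 0.0144
gripper_force: 110.6
```

```bash
python3 -c "
from w import *
st(1,38,.163)"
```

```text
yaw -18.8 pos [ 0.6709 -0.1686  0.162 ] need [-0.0016  0.3367  0.002 ] turn 1.892 q7 -1.90 F [-0.9  2.5 -3.1] T [0.58 0.6  1.02]
```

Request:
{"method": "apply_moves", "body": {
  "deltas": [
    [[0,0,0,0,0,0.2],[0,0,0,0,0,0.35],[0,0,0,0,0,0.4],[0,0,0.04,0,0,0.4],[0,0,0.08,0,0,0.4],[0,0,0.12,0,0,0.55],[0,0.06,0.14,0,0,0.75],[0,0.12,0.14,0,0,0.95]]
  ]
}}

```text
t: 60.2
eef_pos: [0.6735, -0.114, 0.236]
tcp_rot: [0.002, 0.997, 0.082, 0.003]
contact_force: [0.7, 1.9, -2.8]
gripper_width: 0.0147
gripper_force: 110.2
```

Request:
{"method": "apply_moves", "body": {
  "deltas": [
    [[0,0.06,0,0,0,0.2],[-0.002,0.12,0,0,0,0.4],[-0.004,0.18,0,0,0,0.6],[-0.004,0.22,0,0,0,0.8],[-0.004,0.22,0,0,0,0.96],[-0.004,0.22,-0.02,0,0,0.96],[-0.004,0.22,-0.05,0,0,0.96],[-0.004,0.22,-0.07,0,0,0.96]]
  ]
}}

```text
t: 60.87
eef_pos: [0.6693, -0.0026, 0.1956]
tcp_rot: [0.0, 0.945, 0.326, -0.001]
contact_force: [-0.1, -0.5, -3.5]
gripper_width: 0.0143
gripper_force: 110.3
```

Request:
{"method": "apply_moves", "body": {
  "deltas": [
    [[0,0,0,0,0,0],[0,0,-0.02,0,0,0],[0,0,-0.04,0,0,0],[0,0,-0.043,0,0,0],[0,0,-0.043,0,0,0],[0,0,-0.043,0,0,0],[0,0,-0.043,0,0,0],[0,0,-0.043,0,0,0]]
  ]
}}

```text
t: 61.53
eef_pos: [0.67, -0.0003, 0.1767]
tcp_rot: [0.0, 0.944, 0.329, 0.001]
contact_force: [1.0, 0.0, -3.4]
gripper_width: 0.0146
gripper_force: 110.2
```

```bash
python3 -c "
from w import *
st(1,38,.163)"
```

```text
yaw 38.4 pos [ 6.700e-01 -3.000e-04  1.767e-01] need [ 0.0002 -0.0001 -0.0274] turn -0.013 q7 -1.26 F [ 1.   0.  -3.4] T [-0.01 -0.01  0.02]
```

Request:
{"method": "apply_moves", "body": {
  "deltas": [
    [[0,0,-0.007,0,0,0],[0,0,-0.014,0,0,0],[0,0,-0.021,0,0,0],[0,0,-0.027,0,0,0],[0,0,-0.027,0,0,0],[0,0,-0.027,0,0,-0.1],[0,0,-0.027,0,0,-0.2],[0,0,-0.027,0,0,-0.3]]
  ]
}}

```text
t: 62.2
eef_pos: [0.6692, -0.0002, 0.1622]
tcp_rot: [-0.0, 0.968, 0.252, -0.0]
contact_force: [-1.7, 0.5, -3.1]
gripper_width: 0.0144
gripper_force: 110.2
```

Request:
{"method": "apply_moves", "body": {
  "deltas": [
    [[0,0,0,0,0,-0.12],[0,0,0,0,0,-0.24],[0,0,0,0,0,-0.36],[0,0,0,0,0,-0.48],[0,0,0,0,0,-0.6],[0,0,0,0,0,-0.72],[0,0,0,0,0,-0.84],[0,0,0,0,0,-0.95]]
  ]
}}

```text
t: 62.87
eef_pos: [0.6686, 0.0009, 0.1621]
tcp_rot: [-0.001, 1.0, 0.007, -0.001]
contact_force: [-2.5, 1.7, -2.6]
gripper_width: 0.0146
gripper_force: 110.2
```

Request:
{"method": "apply_moves", "body": {
  "deltas": [
    [[0,0,0,0,0,-0.1],[0,0,0,0,0,-0.2],[0,0,0,0,0,-0.3],[0,0,0,0,0,-0.4],[0,0,0,0,0,-0.5],[0,0,0,0,0,-0.6],[0,0,0,0,0,-0.67],[0,0,0,0,0,-0.67]]
  ]
}}

```text
t: 63.53
eef_pos: [0.6687, 0.0014, 0.1621]
tcp_rot: [-0.0, 0.986, -0.166, -0.001]
contact_force: [-1.4, 2.0, -4.4]
gripper_width: 0.0145
gripper_force: 110.7
```

```bash
python3 -c "
from w import *
st(3,38,.163)"
```

```text
yaw -19.1 pos [0.6687 0.0014 0.1621] need [-0.4136 -0.3478  0.0018] turn 1.902 q7 -2.16 F [-1.4  2.  -4.4] T [0.56 0.5  1.08]
```

Request:
{"method": "apply_moves", "body": {
  "deltas": [
    [[0,0,0,0,0,0.2],[0,0,0,0,0,0.35],[0,0,0,0,0,0.4],[0,0,0.04,0,0,0.4],[0,0,0.08,0,0,0.4],[0,0,0.12,0,0,0.55],[-0.06,-0.048,0.14,0,0,0.75],[-0.12,-0.096,0.14,0,0,0.95]]
  ]
}}

```text
t: 64.2
eef_pos: [0.6122, -0.046, 0.2357]
tcp_rot: [-0.0, 0.996, 0.085, 0.004]
contact_force: [0.3, -1.4, -3.6]
gripper_width: 0.0146
gripper_force: 110.2
```

Request:
{"method": "apply_moves", "body": {
  "deltas": [
    [[-0.06,-0.048,0,0,0,0.2],[-0.12,-0.096,0,0,0,0.4],[-0.18,-0.15,0,0,0,0.6],[-0.24,-0.2,0,0,0,0.8],[-0.296,-0.248,0,0,0,0.96],[-0.296,-0.248,-0.02,0,0,0.96],[-0.296,-0.248,-0.05,0,0,0.96],[-0.296,-0.248,-0.07,0,0,0.96]]
  ]
}}

```text
t: 64.87
eef_pos: [0.4611, -0.1738, 0.1972]
tcp_rot: [0.001, 0.946, 0.324, 0.0]
contact_force: [-0.3, -0.1, -3.5]
gripper_width: 0.0144
gripper_force: 110.2
```

Request:
{"method": "apply_moves", "body": {
  "deltas": [
    [[0,0,0,0,0,0],[0,0,-0.02,0,0,0],[0,0,-0.04,0,0,0],[0,0,-0.043,0,0,0],[0,0,-0.043,0,0,0],[0,0,-0.043,0,0,0],[0,0,-0.043,0,0,0],[0,0,-0.043,0,0,0]]
  ]
}}

```text
t: 65.53
eef_pos: [0.462, -0.1724, 0.1764]
tcp_rot: [0.0, 0.945, 0.326, 0.0]
contact_force: [0.0, -0.6, -2.4]
gripper_width: 0.0145
gripper_force: 110.1
```

```bash
python3 -c "
from w import *
st(3,38,.163)"
```

```text
yaw 38.1 pos [ 0.462  -0.1724  0.1764] need [-0.0003 -0.0002 -0.0269] turn -0.003 q7 -0.84 F [ 0.  -0.6 -2.4] T [-0.04 -0.02  0.06]
```

Request:
{"method": "apply_moves", "body": {
  "deltas": [
    [[0,0,-0.007,0,0,0],[0,0,-0.014,0,0,0],[0,0,-0.021,0,0,0],[0,0,-0.026,0,0,0],[0,0,-0.026,0,0,0],[0,0,-0.026,0,0,-0.1],[0,0,-0.026,0,0,-0.2],[0,0,-0.026,0,0,-0.3]]
  ]
}}

```text
t: 66.2
eef_pos: [0.4616, -0.1724, 0.1629]
tcp_rot: [-0.0, 0.968, 0.25, -0.0]
contact_force: [-0.4, 1.0, -2.8]
gripper_width: 0.0143
gripper_force: 110.1
```

Request:
{"method": "apply_moves", "body": {
  "deltas": [
    [[0,0,0,0,0,-0.12],[0,0,0,0,0,-0.24],[0,0,0,0,0,-0.36],[0,0,0,0,0,-0.48],[0,0,0,0,0,-0.6],[0,0,0,0,0,-0.72],[0,0,0,0,0,-0.84],[0,0,0,0,0,-0.95]]
  ]
}}

```text
t: 66.87
eef_pos: [0.4611, -0.1718, 0.1628]
tcp_rot: [-0.0, 1.0, 0.004, -0.001]
contact_force: [-0.4, 1.3, -3.2]
gripper_width: 0.0146
gripper_force: 110.3
```

Request:
{"method": "apply_moves", "body": {
  "deltas": [
    [[0,0,0,0,0,-0.1],[0,0,0,0,0,-0.2],[0,0,0,0,0,-0.3],[0,0,0,0,0,-0.4],[0,0,0,0,0,-0.5],[0,0,0,0,0,-0.6],[0,0,0,0,0,-0.66],[0,0,0,0,0,-0.66]]
  ]
}}

```text
t: 67.53
eef_pos: [0.4613, -0.1714, 0.1628]
tcp_rot: [0.0, 0.986, -0.166, -0.001]
contact_force: [-1.5, 1.8, -2.1]
gripper_width: 0.0145
gripper_force: 110.8
```

```bash
python3 -c "
from w import *
st(3,84,.163)"
```

```text
yaw -19.1 pos [ 0.4613 -0.1714  0.1628] need [ 0.0013 -0.0022  0.0004] turn 3.435 q7 -1.77 F [-1.5  1.8 -2.1] T [0.47 0.31 1.03]
```

Request:
{"method": "apply_moves", "body": {
  "deltas": [
    [[0,0,0,0,0,0.2],[0,0,0,0,0,0.35],[0,0,0,0,0,0.4],[0,0,0.06,0,0,0.4],[0,0,0.12,0,0,0.5],[0.03,0.03,0.18,0,0,0.65],[0.06,0.06,0.24,0,0,0.8],[0.1,0.09,0.3,0,0,0.95]]
  ]
}}

```text
t: 68.2
eef_pos: [0.511, -0.1275, 0.3146]
tcp_rot: [0.0, 0.997, 0.081, -0.0]
contact_force: [1.5, 0.5, -3.7]
gripper_width: 0.0144
gripper_force: 110.1
```

Request:
{"method": "apply_moves", "body": {
  "deltas": [
    [[0.06,0.02,0.06,0,0,0.2],[0.11,0.045,0.114,0,0,0.4],[0.11,0.045,0.114,0,0,0.6],[0.11,0.045,0.114,0,0,0.8],[0.11,0.045,0.114,0,0,0.95],[0.11,0.045,0.114,0,0,0.95],[0.11,0.045,0.114,0,0,0.95],[0.11,0.045,0.114,0,0,0.95]]
  ]
}}

```text
t: 68.87
eef_pos: [0.5664, -0.1052, 0.3698]
tcp_rot: [-0.0, 0.947, 0.322, -0.0]
contact_force: [0.2, 0.3, -3.1]
gripper_width: 0.0145
gripper_force: 110.1
```

Request:
{"method": "apply_moves", "body": {
  "deltas": [
    [[0,0,0,0,0,0.2],[0,0,0,0,0,0.4],[0,0,0,0,0,0.6],[0,0,0,0,0,0.8],[0,0,0,0,0,0.95],[0,0,0,0,0,0.95],[0,0,0,0,0,0.95],[0,0,0,0,0,0.95]]
  ]
}}

```text
t: 69.53
eef_pos: [0.5665, -0.105, 0.37]
tcp_rot: [0.0, 0.838, 0.545, -0.0]
contact_force: [-0.5, -0.3, -4.0]
gripper_width: 0.0143
gripper_force: 110.1
```

Request:
{"method": "apply_moves", "body": {
  "deltas": [
    [[0,0,0,0,0,0.2],[0,0,0,0,0,0.4],[0,0,0,0,0,0.6],[0,0,0,0,0,0.6],[0,0,0,0,0,0.6],[0,0,0,0,0,0.6],[0,0,0,0,0,0.6],[0,0,0,0,0,0.6]]
  ]
}}

```text
t: 70.2
eef_pos: [0.5666, -0.1048, 0.37]
tcp_rot: [0.0, 0.742, 0.67, -0.0]
contact_force: [-0.4, 0.2, -2.8]
gripper_width: 0.0146
gripper_force: 110.1
```

```bash
python3 crops.py w11
```

```text
yaw 84.2 pos [ 0.5666 -0.1048  0.37  ] need [-0.213   0.2047 -0.414 ] turn -0.140 q7 -0.18 F [-0.4  0.2 -2.8] T [ 0.03 -0.02  0.02]
crop 0 168 87
crop 1 378 62
crop 2 386 227
crop 3 197 247
```

View pics/w11c.png

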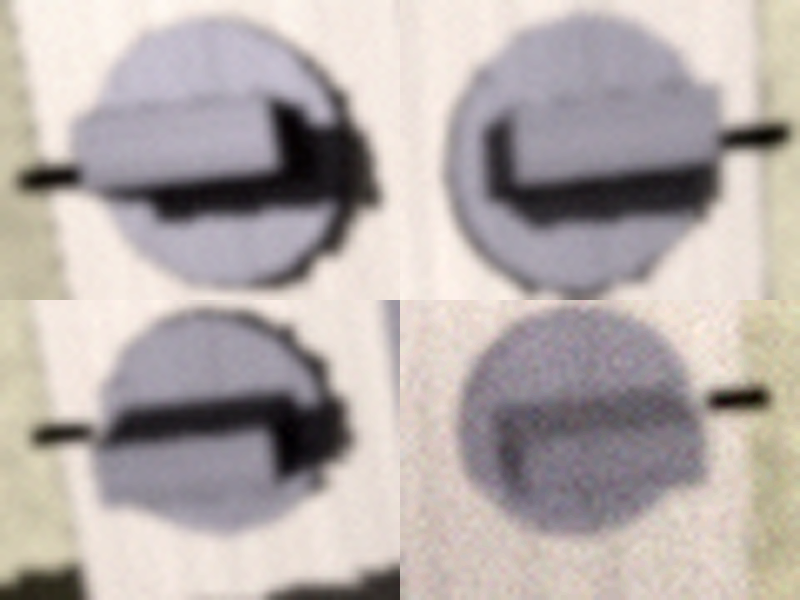

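All four blades lie in line with their black marks. I'm putting the wrench back on the mat.

Request:
{"method": "apply_moves", "body": {
  "deltas": [
    [[-0.03,0.07,0,0,0,0],[-0.05,0.14,0,0,0,0],[-0.07,0.21,0,0,0,0],[-0.09,0.28,0,0,0,0],[-0.11,0.35,0,0,0,0],[-0.13,0.42,0,0,0,0],[-0.15,0.48,0,0,0,0],[-0.16,0.53,0,0,0,0]]
  ]
}}

```text
t: 70.92
eef_pos: [0.4848, 0.1633, 0.3705]
tcp_rot: [0.0, 0.741, 0.672, 0.0]
contact_force: [1.0, 0.7, -3.0]
gripper_width: 0.0141
gripper_force: 110.1
```

Request:
{"method": "apply_moves", "body": {
  "deltas": [
    [[-0.03,0.06,0,0,0,0],[-0.06,0.12,0,0,0,0],[-0.088,0.18,0,0,0,0],[-0.088,0.22,-0.05,0,0,0],[-0.088,0.25,-0.11,0,0,0],[-0.088,0.268,-0.17,0,0,0],[-0.088,0.268,-0.23,0,0,0],[-0.088,0.268,-0.29,0,0,0]]
  ]
}}

```text
t: 71.58
eef_pos: [0.4422, 0.2952, 0.2239]
tcp_rot: [-0.0, 0.741, 0.671, 0.0]
contact_force: [0.7, -0.8, -3.7]
gripper_width: 0.0144
gripper_force: 110.2
```

Request:
{"method": "apply_moves", "body": {
  "deltas": [
    [[0,0,-0.05,0,0,0],[0,0,-0.1,0,0,0],[0,0,-0.15,0,0,0],[0,0,-0.2,0,0,0],[0,0,-0.24,0,0,0],[0,0,-0.26,0,0,0],[0,0,-0.26,0,0,0],[0,0,-0.26,0,0,0]]
  ]
}}

```text
t: 72.25
eef_pos: [0.4427, 0.2945, 0.0953]
tcp_rot: [-0.0, 0.742, 0.671, 0.0]
contact_force: [0.1, -0.5, -2.8]
gripper_width: 0.0144
gripper_force: 109.9
```

```bash
python3 -c "
from w import *
st(3,84,.163)"
```

```text
yaw 84.3 pos [0.4427 0.2945 0.0953] need [ 0.0384 -0.9339  0.1354] turn -0.009 q7 -1.23 F [ 0.1 -0.5 -2.8] T [ 0.08 -0.05 -0.02]
```

Lower slowly to contact (TCP z ≈ 0.077).

Request:
{"method": "apply_moves", "body": {
  "deltas": [
    [[0,0,-0.01,0,0,0],[0,0,-0.02,0,0,0],[0,0,-0.026,0,0,0],[0,0,-0.03,0,0,0],[0,0,-0.033,0,0,0],[0,0,-0.035,0,0,0],[0,0,-0.036,0,0,0],[0,0,-0.036,0,0,0]]
  ]
}}

```text
t: 72.92
eef_pos: [0.4427, 0.2942, 0.0781]
tcp_rot: [0.001, 0.741, 0.671, 0.0]
contact_force: [-2.7, -2.7, 8.0]
gripper_width: 0.0142
gripper_force: 112.0
```

Request:
{"method": "apply_moves", "body": {
  "deltas": [
    [[0,0,0,0,0,0],[0,0,0,0,0,0],[0,0,0,0,0,0],[0,0,0,0,0,0],[0,0,0,0,0,0],[0,0,0,0,0,0],[0,0,0,0,0,0],[0,0,0.02,0,0,0]]
  ],
  "hand": 0.6
}}

```text
t: 73.58
eef_pos: [0.4415, 0.2932, 0.0858]
tcp_rot: [-0.0, 0.741, 0.671, -0.001]
contact_force: [0.2, -0.3, 0.2]
gripper_width: 0.0683
gripper_force: 0.0
```

Request:
{"method": "apply_moves", "body": {
  "deltas": [
    [[0,0,0.05,0,0,0],[0,0,0.1,0,0,0],[0,0,0.16,0,0,0],[0,0,0.22,0,0,0],[0,0,0.3,0,0,0],[0,0,0.38,0,0,0],[0,0,0.46,0,0,0],[0,0,0.5,0,0,0]]
  ]
}}

```text
t: 74.25
eef_pos: [0.4431, 0.2959, 0.3426]
tcp_rot: [0.001, 0.741, 0.671, 0.003]
contact_force: [0.2, 1.1, 0.3]
gripper_width: 0.0682
gripper_force: 0.0
```

Run:
```python
from h import *
for n in ['scene','top']:
    s=snapshot(n); save(s,n+'9')
    for b in boxes_of('scrap0',s)[:5]: print(n,round(b['score'],2),np.round(b['at']),np.round(at_z(s,b['at'],.02)[:2],3))
a=cv2.imread('pics/scene9.png')[180:420,60:540]
cv2.imwrite('pics/fin.png',cv2.resize(a,(800,400),interpolation=cv2.INTER_CUBIC))
```

```text
scene 0.68 [175. 257.] [ 0.599 -0.302]
scene 0.62 [190. 241.] [ 0.533 -0.302]
top 0.89 [475. 277.] [ 0.526 -0.301]
top 0.63 [456. 273.] [ 0.536 -0.261]
top 0.52 [467. 248.] [ 0.588 -0.287]
```

View pics/fin.png

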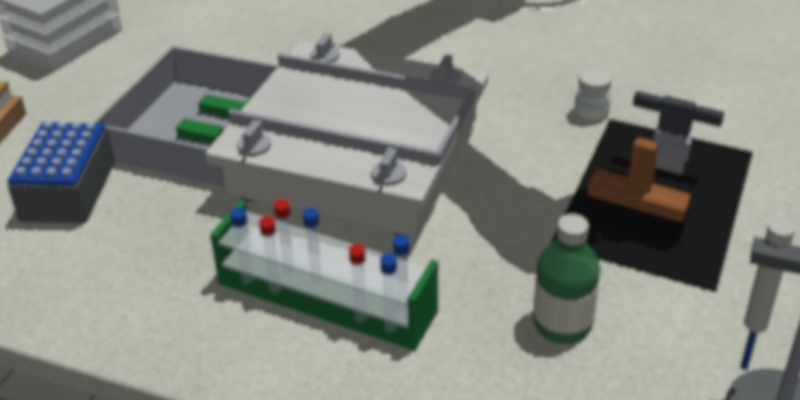

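The bed is clear and all three pieces are in the tray. Brush and wrench stand upright on the mat, and the bystanders haven't moved.

```bash
python3 -c "
from station import *
print(finish_job())"
```

```text
the job is handed in; nothing more can be done
None
```

The job is handed in, with no verdict returned: all three rack pieces are in the catch tray, the four screws were tightened crosswise in three rounds to their stops (joints about 0.7, then 1.4, then the stop), and brush and wrench both stand upright on the mat, at about 74 s of the 202 s allowed.

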